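# Swap the air cylinder on a filling coupler

### The arm

A 6-joint arm with a two-finger parallel gripper is mounted at the origin on the work surface. World frame = base frame: x ahead of the robot, y to its left, z up, the work surface at z = 0. Lengths are in m, angles in rad, forces in N, time in s.
With the tool pointing down it reaches from about 0.375 to 0.825 m from the base axis. Payload 5.5 kg.
Tool frame: the origin (TCP) lies at the very end of the fingers, on their centre line; the grasp point (between the pads) lies hold_point_z behind it (hold_point_z is the distance from the TCP to the grasp point, in m); z points along the fingers, y is the direction in which the jaws open and shut (so a half turn about z gives the same grasp; the last joint's range is limited). The gripper opens to 85 mm and grips with 20 to 120 N. Pads are 22 mm wide; open, the fingers measure 114 mm over their backs; the gripper's body (76 mm by 85 mm) begins 54 mm behind the grasp point. The pads swing forward as they close: fully open they stand 13 mm farther back than shut.
Start: joints at [-1.31, 0.314, -0.047, 1.21, 0, 1.571], TCP at [0.155, -0.58, 0.231] pointing down, gripper open.
Joint ranges: [-2.67, 2.67], [-0.69, 1.73], [-1.03, 1.25], [-2.08, 2.16], [-1.42, 1.45], [-3.14, 3.14]. Speed limits (rad/s): [2.39, 2.39, 3.01, 3.14, 3.14, 3.14].

### API

Orientations are given as a unit quaternion [x, y, z, w].
In Python, from station import * gives the robot as it stands.
- The arm moves only by the shell command python3 -m handwheel 'ROWS' [OPENING]. ROWS is JSON, a list that holds one entry, the list of rows, each a list of 4 numbers: the shift along the tool's x, y, z each as a share of 100 mm, from -1 to 1, then the turn about the tool's z as a share of 90 degrees, from -1 to 1. A call has 1 to 5 rows; each row is the pose to reach, as a shift and turn from the pose measured when the call began, along the tool's axes at that moment; what a row does not reach only later rows make up. A row lasts 1/8 s, in which the tool goes at most 62.5 mm and 10.7 degrees, less where a joint would pass 70% of its speed; a pose out of reach is approached as far as the arm can. A call with a number of a shift or a turn outside -1 to 1 is refused whole. A call with a gripper value outside its range is refused whole. OPENING is the gripper command: -1 is fully open, 1 is shut, values between are in proportion, set as the call begins (- or left out, the last holds). The fingers move at their own pace and stop on an object; the grip force is fixed at half the most. Time passes only in rows, so rows that repeat a pose let the fingers close. It gives the time, the measured TCP pose, the force and the opening at its end, in the units of the state.
- sense(): the state, without advancing time (a new reading comes with each control period).
- read_camera(name): name is "scene" or "top" or "wrist"; returns a dict with "color" (384x512x3 uint8, blue, green, red), "fx", "fy", "cx", "cy" (pixels), "world_to_cam" (4x4, takes a point from world to camera coordinates). Camera axes: x right, y up, looking along -z (the intrinsics and any distortion apply to the point x, -y, -z); pixel columns grow to the right and rows downward; lengths in m; the calibration is good to about 2 mm. The wrist camera is an equidistant fisheye: a pixel r from the principal point sees the ray r / f radians off the axis. A picture is of the moment at which its call begins. There is no depth.
- sign_off(): hands the job in, once; it reports no verdict.
The state is a dict: "time_s": time; "q": joint angles; "qvel": joint speeds; "joint_torque": joint torques, N m; "tcp_pos": TCP position; "eef_rot": TCP orientation; "wrist_force": force on the tool from outside, world axes, zero at the start; "ft_torque": the same for the moment, N m; "opening": opening from 0.0 (shut) to 1.0 (fully open).
Only numpy, scipy, OpenCV 4.12 (cv2) and the standard library are available. Lean on these libraries where they do the work, as an engineer would, in place of code of your own. Each camera call takes 0.05 s, during which the arm holds its last target.

### The job

Move the blue air cylinder from the sloping filling cradle to the vacant place of the wooden storage rack. Then take the orange cylinder from the rack and lay it in the cradle with its brass nipple down the slope into the coupler's mouth, let go so that it rests there, pull the coupler's sleeve fully back so that the cylinder slides home, and let the sleeve spring forward to lock it. Set the cylinders down gently, do not drop them, and leave the grey cylinder, the glue bottle and the paint jar where they are.

Things in the scene. Friction and masses are not known exactly. Their poses are not given: they have to be found in the camera images.
- cradle: Fixed cradle sloping 30 deg down to a brass quick coupler. Origin in the coupler's mouth, on the common axis of coupler and cradled cylinder, 88 mm above the bench. x: uphill along that axis, y: level across, z: square to the slope, up. Slippery white V saddles at x = 28 to 48 and 126 to 146 mm, tops 11 mm below the axis; between them room for fingers. Rail 22 mm wide, 36 mm below the axis.
- station: The level base of the filling station that carries the cradle: plate 270 x 100 x 12 mm on the bench (x = -115 to 155 mm); the cradle's origin is at x = -45, z = 88 mm above this origin, same yaw. A blue end block 46 mm wide with a gauge stands at cradle x = -80 to -56 mm, its top 32 mm above the coupler's axis.
- seat_wait (a point): Cradle x = 95 mm, on the axis: where the middle of a cylinder comes to rest with the sleeve forward. Laid in the saddles, nipple down the slope, a cylinder slides down by itself until its collar meets two catches in the mouth (nipple tip at cradle x = -12 mm, 18 mm inside the sleeve: it must go in and come out along the axis). Axes as the cradle.
- seat_home (a point): Cradle x = 80 mm, on the axis: the middle of a cylinder that is home. With the sleeve drawn back the catches open and the waiting cylinder slides these last 15 mm by itself in under 0.5 s, until the tip meets the back stop (tip at cradle x = -27 mm); when the sleeve springs forward the catches close behind its collar.
- sleeve (a joint): Travel of the coupler's spring sleeve, m: 0 forward (as at the start), 0.016 fully back, which is down the slope, away from the cradle (cradle -x). The catches free the collar from about 0.010 on. The spring resists with 5.4 N at 0, 12.6 N at 0.016, and drives it forward when let go; it cannot close on a cylinder only partly in.
- sleeve_grip (a point): On the sleeve's axis where to take it; moves with it; at travel 0 at cradle x = -12 mm. Steel tube, 42 mm outside, 34 mm inside, from 18 mm uphill to 18 mm downhill of this point, then a red flange 52 mm in diameter and 6 mm long; low red ring (44 mm) at the mouth. Nothing stands beside it; the rail is 36 mm below the axis. Axes as the cradle.
- rack: Fixed rack: wooden base 236 x 124 x 10 mm with green V saddles for three cylinders side by side along its x, 78 mm apart, lying along its y. Origin: centre of its underside, on the bench. Saddles 18 mm wide at y = -49 and +49 mm, tops 11 mm below a stored cylinder's axis; between them (40 mm either side of the middle) room for fingers.
- place0 (a point): Middle of a cylinder stored in the rack's place at rack x = -78 mm (50 mm above the bench). Axes as the rack.
- place1 (a point): The same for the middle place, rack x = 0.
- place2 (a point): The same for the place at rack x = +78 mm.
- orange: Orange air cylinder: round body 40 mm in diameter, 130 mm long, about 0.32 kg; brass nipple on one end, 13 mm in diameter, 42 mm long, with a collar 24 mm in diameter 22 to 30 mm from the body. Origin: middle of the body, on its axis; x points to the nipple (it may have rolled about x). Starts in one of the rack's three places, nipple to rack -y.
- orange_tip (a point): Tip of the orange cylinder's nipple, 107 mm from its origin.
- blue: Blue air cylinder, the same but for colour. At the start it rests in the cradle, nipple down the slope, on the closed catches, not locked.
- grey: Grey air cylinder, the same but for colour, in another place of the rack: a bystander. The third place is vacant, its base marked with a green pad.
- glue: White glue bottle with an orange cap, 50 mm in diameter, 125 mm high, between rack and station: a bystander. Origin: centre of its underside.
- paint: Glass paint jar with a red lid, 64 mm in diameter, 75 mm high, left of the station: a bystander. Origin: centre of its underside.

How it is judged:
By the outcome, as a careful person would: the job done as asked, in the order asked, and still so for the second after the job is handed in, with the robot touching nothing.
It also fails if it takes over 64 s, if anything falls off the work surface, if the arm or the gripper's body presses on something with over 40 N, if the wrist force passes 120 N, or if a joint passes its speed limit or range.

## Working session

There is one attempt and no reset: what is moved stays moved. The work goes in short steps, Python scripts to look and compute and a shell command to move; the robot and the scene stay as the last step left them, time stands still between calls to the robot, and variables do not carry over. Pictures are saved under pics/ and viewed, and the job is handed in when it is done.

```bash
ls -la; mkdir -p pics; cat > h.py <<'E'
from station import *
import numpy as np, cv2
def snap(n,f):
    c=read_camera(n); cv2.imwrite('pics/'+f,c['color']); np.savez('pics/'+f[:-4]+'.npz',**c); return c
E
python3 - <<'E'
from h import *
s=sense()
for k,v in s.items(): print(k,np.round(v,4))
import station
print([x for x in dir(station) if x[0]!='_'])
for n in("scene","top","wrist"):
    c=snap(n,n+'0.png'); print(n,c['fx'],c['fy'],c['cx'],c['cy'],np.round(c['world_to_cam'],3).tolist(),[k for k in c])
try: print(hold_point_z)
except Exception as e: print(e)
E
```

```text
total 12
drwxr-xr-x  3 agent agent 4096 Dec  6 15:21 .
drwxr-xr-x 23 root  root  4096 Dec  6 15:21 ..
drwxr-xr-x  2 agent agent 4096 Dec  6 15:21 pics
time_s 0.0
q [-1.31    0.3142 -0.0481  1.2102 -0.      1.5708]
qvel [-0.0003 -0.0002  0.0019 -0.0011  0.0028 -0.0006]
joint_torque [ 2.00000e-04 -5.39591e+01  3.39748e+01  1.95000e-02  1.00000e-04
 -0.00000e+00]
tcp_pos [ 0.1546 -0.5791  0.2304]
eef_rot [ 9.915e-01  1.300e-01 -1.000e-04 -9.000e-04]
wrist_force [0.0765 0.0244 0.5045]
ft_torque [-0.0572  0.0309  0.0411]
opening 0.9995
['IKError', 'hold_point_z', 'read_camera', 'sense', 'sign_off']
scene 483.6757969237108 483.6757969237108 252.52791685041876 188.1452879369075 [[-0.485, 0.875, -0.003, 0.278], [-0.759, -0.419, 0.498, 0.372], [0.434, 0.244, 0.867, -1.657], [0.0, 0.0, 0.0, 1.0]] ['color', 'fx', 'fy', 'cx', 'cy', 'world_to_cam']
top 447.91970567242043 447.91970567242043 259.2182773880185 183.7809677308173 [[0.029, -1.0, 0.008, -0.01], [0.99, 0.03, 0.135, -0.532], [-0.135, 0.004, 0.991, -1.164], [0.0, 0.0, 0.0, 1.0]] ['color', 'fx', 'fy', 'cx', 'cy', 'world_to_cam']
wrist 297.3186396354542 297.3186396354542 253.48369488136862 194.74287589068538 [[0.259, -0.966, -0.001, -0.599], [0.93, 0.249, -0.27, 0.036], [0.261, 0.068, 0.963, -0.377], [0.0, 0.0, 0.0, 1.0]] ['color', 'fx', 'fy', 'cx', 'cy', 'world_to_cam']
0.0187
```

View pics/scene0.png

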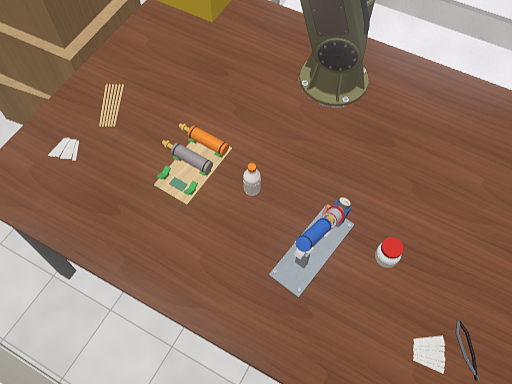

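View pics/top0.png

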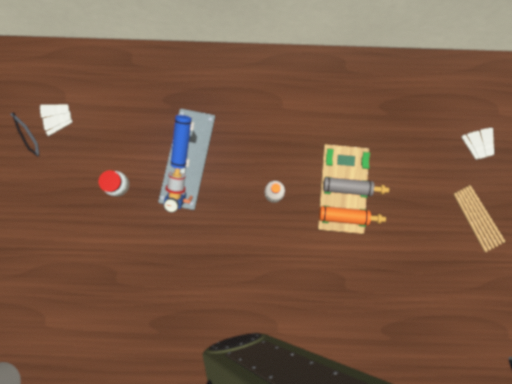

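View pics/wrist0.png

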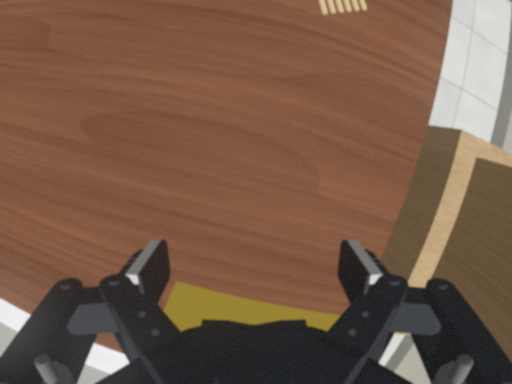

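```bash
cat >> h.py <<'E'
def load(f): return dict(np.load('pics/'+f+'.npz'))
def ray(c,uv,fish=False):
    uv=np.atleast_2d(np.array(uv,float)); W=c['world_to_cam']; R=W[:3,:3]; t=W[:3,3]
    x=(uv[:,0]-c['cx'])/c['fx']; y=(uv[:,1]-c['cy'])/c['fy']
    if fish:
        r=np.hypot(x,y)+1e-12; d=np.c_[x/r*np.sin(r),-y/r*np.sin(r),-np.cos(r)]
    else: d=np.c_[x,-y,-np.ones_like(x)]
    return -R.T@t, d@R
def onz(c,uv,z,fish=False):
    o,d=ray(c,uv,fish); k=(z-o[2])/d[:,2]; return o+d*k[:,None]
def proj(c,p,fish=False):
    p=np.atleast_2d(p); W=c['world_to_cam']; q=p@W[:3,:3].T+W[:3,3]
    a=np.c_[q[:,0],-q[:,1]]; zz=-q[:,2]
    if fish:
        r=np.hypot(*a.T)+1e-12; th=np.arctan2(r,zz); return np.c_[c['cx'],c['cy']]+c['fx']*a/r[:,None]*th[:,None]
    return np.c_[c['cx'],c['cy']]+c['fx']*a/zz[:,None]
def mask(c,lo,hi,box=None):
    h=cv2.cvtColor(c['color'],cv2.COLOR_BGR2HSV); m=cv2.inRange(h,np.array(lo),np.array(hi))
    if box is not None:
        b=np.zeros_like(m); x0,y0,x1,y1=box; b[y0:y1,x0:x1]=255; m&=b
    return m
def biggest(m):
    cs,_=cv2.findContours(m,cv2.RETR_EXTERNAL,cv2.CHAIN_APPROX_NONE); return max(cs,key=cv2.contourArea)
E
python3 - <<'E'
from h import *
t=load('top0'); s=load('scene0')
def z(c,x0,y0,x1,y1,k): return cv2.resize(c['color'][y0:y1,x0:x1],None,fx=k,fy=k,interpolation=cv2.INTER_CUBIC)
a=z(t,150,100,230,220,5);b=z(t,310,135,395,240,5)
h=max(a.shape[0],b.shape[0])
P=lambda i:cv2.copyMakeBorder(i,0,h-i.shape[0],0,0,cv2.BORDER_CONSTANT)
cv2.imwrite('pics/z0.png',cv2.hconcat([P(a),P(b)])[:600,:800])
a=z(s,260,190,360,300,5); cv2.imwrite('pics/z1.png',a)
o=biggest(mask(t,(5,180,120),(16,255,255),(300,130,400,240))); 
g=biggest(mask(t,(0,0,60),(179,70,150),(318,170,376,200)))
bl=biggest(mask(t,(105,150,60),(125,255,255),(160,105,200,170)))
for n,c,zz in(('o',o,.05),('g',g,.05),('b',bl,.14)):
    r=cv2.minAreaRect(c); print(n,r)
    bp=cv2.boxPoints(r); print(onz(t,bp,zz).round(4).tolist(), onz(t,[r[0]],zz).round(4))
E
```

```text
o ((344.4356689453125, 215.14356994628906), (50.84640121459961, 13.134490966796875), 5.710593223571777)
[[0.441, -0.1523, 0.05], [0.4755, -0.1554, 0.05], [0.4662, -0.2888, 0.05], [0.4318, -0.2852, 0.05]] [[ 0.4536 -0.2204  0.05  ]]
g ((348.4385681152344, 186.17623901367188), (49.97572708129883, 14.395183563232422), 5.19442892074585)
[[0.5155, -0.1632, 0.05], [0.554, -0.1662, 0.05], [0.5459, -0.2986, 0.05], [0.5075, -0.295, 0.05]] [[ 0.5307 -0.2308  0.05  ]]
b ((180.55731201171875, 141.14833068847656), (14.221364974975586, 50.72286605834961), 5.440332412719727)
[[0.5557, 0.2237, 0.14], [0.6836, 0.2189, 0.14], [0.6813, 0.1835, 0.14], [0.5534, 0.1889, 0.14]] [[0.618  0.2037 0.14  ]]
```

View pics/z0.png

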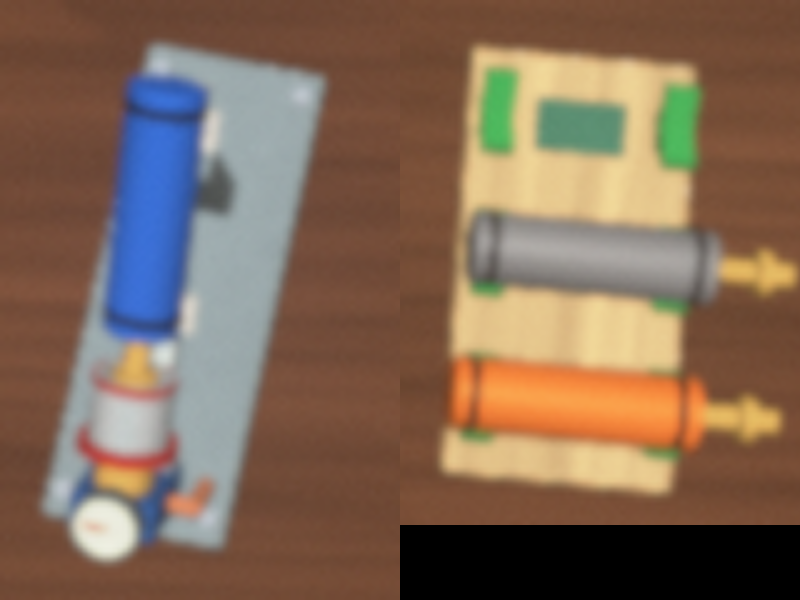

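View pics/z1.png

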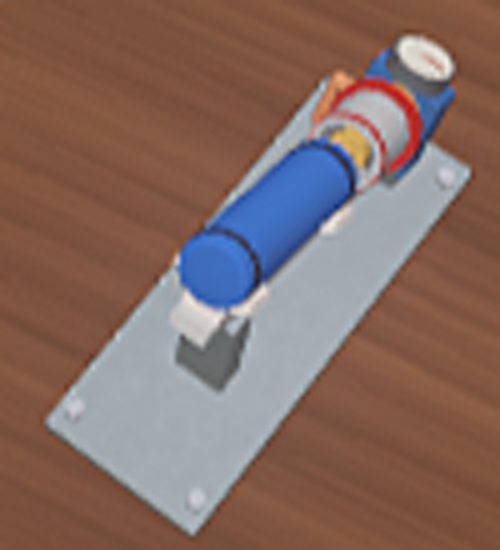

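```bash
python3 - <<'E'
from h import *
t=load('top0'); s=load('scene0')
def fit(M,P):
    M=np.array(M);P=np.array(P)[:,:2];a=M-M.mean(0);b=P-P.mean(0)
    th=np.arctan2((a[:,0]*b[:,1]-a[:,1]*b[:,0]).sum(),(a*b).sum()); c,s_=np.cos(th),np.sin(th);R=np.array([[c,-s_],[s_,c]])
    tr=P.mean(0)-R@M.mean(0); return th,tr,(M@R.T+tr-P)
# plate from top. 
P=onz(t,[(180.4,109),(215,115),(158.4,202.6),(194.4,209.6)],.012)
M=[(.155,.05),(.155,-.05),(-.115,.05),(-.115,-.05)]
th,tr,r=fit(M,P);print('st',th,tr,r.round(4).tolist())
# scene: corners
uv=[(260+48/5,190+422/5),(260+193/5,190+535/5),(260+470/5,190+172/5)]
P2=onz(s,uv,.012); print(P2.round(4).tolist())
th2,tr2,r=fit([M[1],M[0],M[2]],P2);print('st scene A',th2,tr2,r.round(4).tolist())
R=lambda a:np.array([[np.cos(a),-np.sin(a)],[np.sin(a),np.cos(a)]])
Pr=onz(t,[(325,144),(369,148.6),(318.6,229.4),(364.4,233.6)],.010)
# rack: x toward? try x = away from robot: corners
Mr=[(.118,.062),(.118,-.062),(-.118,.062),(-.118,-.062)]
thr,trr,r=fit(Mr,Pr);print('rack',thr,trr,r.round(4).tolist())
for k in(-.078,0,.078): print(trr+R(thr)@[k,0])
print('cradle origin',tr+R(th)@[-.045,0], 'mid', tr+R(th)@[-.045+.095*np.cos(np.pi/6),0], .088+.095*.5)
def cir(c,lo,hi,box,z):
    k=biggest(mask(c,lo,hi,box)); m=cv2.moments(k); u=(m['m10']/m['m00'],m['m01']/m['m00']); print(u,onz(c,[u],z).round(4))
cir(t,(5,150,120),(20,255,255),(255,170,295,205),.12)
cir(t,(0,180,100),(8,255,255),(90,160,135,200),.075)
cir(t,(50,100,80),(80,255,255),(320,140,340,170),.04)
cir(t,(50,100,80),(80,255,255),(355,140,376,172),.04)
E
```

```text
st -0.1666926962007235 [0.57975695 0.20902057] [[0.002, 0.0008], [-0.0004, -0.0006], [-0.0005, -0.0], [-0.001, -0.0002]]
[[0.727, 0.1376, 0.012], [0.7449, 0.2331, 0.012], [0.4804, 0.2773, 0.012]]
st scene A -0.1642820523018458 [0.58391227 0.21021786] [[0.0017, -0.0021], [0.0001, 0.0011], [-0.0018, 0.0011]]
rack -0.06183607862182209 [ 0.52979289 -0.22760471] [[-0.0008, 0.0006], [0.0007, -0.001], [0.0001, 0.0001], [0.0, 0.0003]]
[ 0.45194197 -0.22278457]
[ 0.52979289 -0.22760471]
[ 0.60764381 -0.23242485]
cradle origin [0.5353807  0.21648705] mid [0.61651272 0.20283626] 0.1355
(275.18518518518516, 188.04232804232802) [[ 0.5108 -0.0339  0.12  ]]
(108.56112008616047, 180.58696822832525) [[0.5228 0.3956 0.075 ]]
(329.2586666666666, 156.38933333333333) [[ 0.6115 -0.1808  0.04  ]]
(365.3083333333333, 160.0125) [[ 0.6046 -0.2782  0.04  ]]
```

```bash
cat > go.py <<'E'
import sys; from h import *
s=sense(); p=s['tcp_pos']; x,y,z,w=s['eef_rot']
def info(s):
    from scipy.spatial.transform import Rotation as R
    m=R.from_quat(s['eef_rot']).as_matrix(); return m
if __name__=='__main__':
    m=info(s); yaw=np.arctan2(m[1,0],m[0,0])
    print('t',round(s['time_s'],3),'tcp',np.round(p,4),'yaw',round(yaw,4),'op',round(s['opening'],3),'F',np.round(s['wrist_force'],1),'q',np.round(s['q'],2),'tilt',round(np.degrees(np.arccos(-m[2,2])),2))
    if len(sys.argv)>1:
        X=np.array(list(map(float,sys.argv[1:4]))); yt=float(sys.argv[4]); d=(yaw-yt+np.pi)%(2*np.pi)-np.pi
        print('rows',np.round(m.T@(X-p)/.1,3),'turn',round(d/(np.pi/2),3))
E
python3 -m handwheel '[[[0.33,-0.33,-0.1,0.06],[0.66,-0.66,-0.2,0.13],[1,-1,-0.2,0.2],[1,-1,-0.2,0.2]]]'; python3 go.py 0.617 0.203 0.25 -0.166
```

```text
time_s: 0.65
tcp_pos: [0.2264, -0.4545, 0.251]
eef_rot: [1.0, -0.025, -0.0, -0.001]
wrist_force: [-0.2, -0.7, 0.0]
opening: 1.0
t 0.65 tcp [ 0.2264 -0.4545  0.251 ] yaw -0.0502 op 1.0 F [-0.2 -0.7  0. ] q [-1.11  0.13 -0.23  1.21  0.    2.08] tilt 0.11
rows [ 3.571 -6.763  0.022] turn 0.074
```

```bash
python3 -m handwheel '[[[0.3,-0.5,0,-0.11],[0.5,-1,0,-0.23],[0.8,-1,0,-0.35],[1,-1,0,-0.47],[1,-1,0,-0.59]]]'; python3 go.py 0.617 0.203 0.25 2.976
```

```text
time_s: 1.27
tcp_pos: [0.3325, -0.3605, 0.2508]
eef_rot: [0.905, 0.426, 0.0, -0.001]
wrist_force: [-0.3, 0.5, -0.5]
opening: 1.0
t 1.275 tcp [ 0.3325 -0.3605  0.2508] yaw 0.8809 op 1.0 F [-0.3  0.5 -0.5] q [-0.83  0.1  -0.27  1.2   0.    1.43] tilt 0.09
rows [ 6.157 -1.392  0.016] turn -1.334
```

```bash
python3 -m handwheel '[[[0.4,-0.1,0,-0.11],[0.8,-0.2,0,-0.23],[1,-0.3,0,-0.35],[1,-0.3,0,-0.47],[1,-0.3,0,-0.59]]]'; python3 go.py 0.617 0.203 0.25 2.976
```

```text
time_s: 1.9
tcp_pos: [0.3731, -0.2648, 0.2507]
eef_rot: [0.617, 0.787, 0.0, -0.001]
wrist_force: [0.5, 0.3, 0.2]
opening: 1.001
t 1.9 tcp [ 0.3731 -0.2648  0.2507] yaw 1.811 op 1.001 F [0.5 0.3 0.2] q [-0.62  0.04 -0.33  1.2   0.    0.71] tilt 0.08
rows [3.963 3.482 0.012] turn -0.742
```

```bash
python3 -m handwheel '[[[0.4,0.4,0,-0.11],[0.8,0.8,0,-0.23],[1,1,0,-0.35],[1,1,0,-0.47],[1,1,0,-0.59]]]'; python3 go.py 0.617 0.203 0.25 2.976
```

```text
time_s: 2.52
tcp_pos: [0.4469, -0.1442, 0.2506]
eef_rot: [0.199, 0.98, 0.0, -0.001]
wrist_force: [-0.1, -0.4, -0.1]
opening: 1.001
t 2.525 tcp [ 0.4469 -0.1442  0.2506] yaw 2.7415 op 1.001 F [-0.1 -0.4 -0.1] q [-0.31  0.06 -0.31  1.2   0.    0.09] tilt 0.08
rows [-0.214  3.86   0.007] turn -0.149
```

```bash
python3 -m handwheel '[[[0,0.5,0,-0.1],[-0.1,1,0,-0.149],[-0.1,1,0,-0.149]]]'; python3 go.py 0.617 0.203 0.25 2.976
```

```text
time_s: 2.9
tcp_pos: [0.4969, -0.0545, 0.2501]
eef_rot: [0.081, 0.997, 0.001, -0.0]
wrist_force: [-0.4, -0.8, -0.2]
opening: 1.0
t 2.9 tcp [ 0.4969 -0.0545  0.2501] yaw 2.98 op 1.0 F [-0.4 -0.8 -0.2] q [-0.11  0.12 -0.25  1.2   0.    0.05] tilt 0.08
rows [-0.771  2.735  0.003] turn 0.003
```

```bash
python3 -m handwheel '[[[0.1,0.5,0,0],[0.2,1,0,0],[0.2,1,0,0]]]'; python3 go.py 0.617 0.203 0.25 2.976
```

```text
time_s: 3.28
tcp_pos: [0.4931, 0.0487, 0.25]
eef_rot: [0.079, 0.997, 0.001, -0.001]
wrist_force: [0.4, -0.5, -0.5]
opening: 0.998
t 3.275 tcp [0.4931 0.0487 0.25  ] yaw 2.9835 op 0.998 F [ 0.4 -0.5 -0.5] q [ 0.1   0.11 -0.26  1.2   0.    0.26] tilt 0.1
rows [-9.800e-01  1.719e+00  1.000e-03] turn 0.005
```

```bash
python3 -m handwheel '[[[-0.3,0.5,0,0],[-0.6,1,0,0],[-0.6,1,0,0]]]'; python3 go.py 0.617 0.203 0.25 2.976
```

```text
time_s: 3.65
tcp_pos: [0.5703, 0.1386, 0.2486]
eef_rot: [0.078, 0.997, 0.0, -0.001]
wrist_force: [0.1, 0.0, -0.6]
opening: 1.005
t 3.65 tcp [0.5703 0.1386 0.2486] yaw 2.985 op 1.005 F [ 0.1  0.  -0.6] q [ 0.24  0.28 -0.05  1.24  0.    0.39] tilt 0.11
rows [-0.361  0.709 -0.014] turn 0.006
```

```bash
python3 -m handwheel '[[[-0.2,0.4,0,0],[-0.38,0.7,0,0],[-0.38,0.7,0,0],[-0.38,0.7,0,0]]]'; python3 - <<'E'
from h import *
snap('wrist','w1.png'); snap('top','t1.png')
E
python3 go.py 0.617 0.203 0.25 2.976
```

```text
time_s: 4.15
tcp_pos: [0.6183, 0.1997, 0.2483]
eef_rot: [0.079, 0.997, -0.0, -0.001]
wrist_force: [0.3, 0.2, 0.1]
opening: 1.001
t 4.25 tcp [0.6183 0.2    0.2488] yaw 2.9835 op 1.0 F [ 0.4  0.6 -0.5] q [0.31 0.41 0.12 1.29 0.   0.47] tilt 0.12
rows [ 0.017  0.028 -0.012] turn 0.005
```

View pics/w1.png

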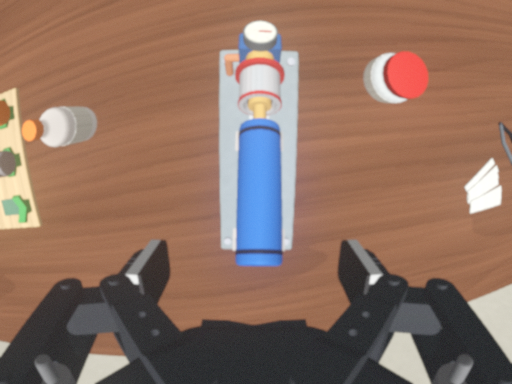

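```bash
cat >> h.py <<'E'
def onplane(c,uv,p0,n,fish=False):
    o,d=ray(c,uv,fish); k=((p0-o)@n)/(d@n); return o+d*k[:,None]
E
python3 - <<'E'
from h import *
c=load('w1'); m=mask(c,(105,150,60),(125,255,255),(215,110,305,275))
th=-.166; ux=np.array([np.cos(th)*.866,np.sin(th)*.866,.5]); n=np.array([-np.cos(th)*.5,-np.sin(th)*.5,.866])
O=np.array([.5354,.2165,.088])
y=[]
for r in range(128,255,6):
    xs=np.where(m[r])[0]
    if len(xs)>20:
        a=onplane(c,[((xs[0]+xs[-1])/2,r)],O,n,True)[0]; y.append(a)
        if r%18==2: print(r,xs[0],xs[-1],a.round(4))
y=np.array(y); f=np.polyfit(y[:,0],y[:,1],1); print('yaw',np.arctan(f[0]),'y at x=.5354',np.polyval(f,.5354),'y at .617',np.polyval(f,.617))
# sleeve ring red, mouth at x=6; flange
e=onplane(c,[(259,265.5)],O+n*-20e-3,n,True)[0]; print('tail bottom edge proj',(e-O)@ux)
e=onplane(c,[(259,121)],O+n*20e-3,n,True)[0]; print('body front top',(e-O)@ux)
hsv=mask(c,(0,150,100),(8,255,255),(225,50,295,120)); ys,xs=np.where(hsv); print(xs.min(),xs.max(),ys.min(),ys.max())
print('pred tip/wait grid', proj(c,[O+ux*k for k in(-36,6,30,160)][:0] or np.array([O+ux*k/1000 for k in(-30,6,30,160)]),True).round(1))
# plate corners
u=[(220,50),(298,51),(220,250),(293,250)]
print(onz(c,u,.012,True).round(4).tolist())
E
```

```text
146 242 276 [0.5808 0.2107 0.1144]
164 241 278 [0.5961 0.2086 0.1233]
182 239 279 [0.6107 0.2058 0.1319]
200 239 279 [0.6248 0.2035 0.1401]
218 238 279 [0.6384 0.2008 0.1482]
236 239 279 [0.6519 0.1991 0.156 ]
254 239 276 [0.6649 0.1957 0.1637]
yaw -0.1734074944146853 y at x=.5354 0.21898143319472313 y at .617 0.20468782323936865
tail bottom edge proj 0.16091649923806953
body front top 0.03718571103824303
239 274 59 67
pred tip/wait grid [[257.3  75. ]
 [257.2 103.4]
 [257.2 124.4]
 [256.4 264. ]]
[[0.4613, 0.1817, 0.012], [0.4774, 0.2786, 0.012], [0.7269, 0.1343, 0.012], [0.7432, 0.2363, 0.012]]
```

```bash
python3 -m handwheel '[[[0,0.04,0.3,0.01],[0.01,0.04,0.6,0.01],[0.01,0.04,0.9,0.01],[0.01,0.04,1,0.01]]]'; python3 go.py 0.6186 0.204 0.119 2.9736
```

```text
time_s: 4.75
tcp_pos: [0.6161, 0.2026, 0.1474]
eef_rot: [0.087, 0.996, -0.001, -0.002]
wrist_force: [0.8, -0.8, 0.8]
opening: 0.997
t 4.75 tcp [0.6161 0.2026 0.1474] yaw 2.9668 op 0.997 F [ 0.8 -0.8  0.8] q [ 0.32  0.45 -0.04  1.08  0.    0.49] tilt 0.28
rows [-0.023  0.018  0.284] turn -0.004
```

```bash
python3 -m handwheel '[[[-0.01,0.02,0.15,-0.004],[-0.02,0.02,0.28,-0.004],[-0.02,0.02,0.28,-0.004]]]'; python3 go.py 0.6186 0.204 0.119 2.9736; python3 -m handwheel '[[[0,0,0,0],[0,0,0,0],[0,0,0,0],[0,0,0,0],[0,0,0,0]]]' 1;  python3 go.py 0.6186 0.204 0.119 2.9736
```

```text
time_s: 5.12
tcp_pos: [0.6178, 0.204, 0.1184]
eef_rot: [0.084, 0.996, -0.001, -0.003]
wrist_force: [-1.2, -0.1, -0.4]
opening: 0.998
t 5.125 tcp [0.6178 0.204  0.1184] yaw 2.9731 op 0.998 F [-1.2 -0.1 -0.4] q [ 0.32  0.47 -0.08  1.03  0.    0.49] tilt 0.37
rows [-0.008  0.002 -0.006] turn -0.0
time_s: 5.75
tcp_pos: [0.6183, 0.2045, 0.1192]
eef_rot: [0.084, 0.996, -0.0, -0.002]
wrist_force: [0.4, 0.6, 5.4]
opening: 0.452
t 5.75 tcp [0.6183 0.2045 0.1192] yaw 2.9733 op 0.452 F [0.4 0.6 5.4] q [ 0.32  0.47 -0.07  1.03  0.    0.49] tilt 0.28
rows [-0.004 -0.005  0.002] turn -0.0
```

```bash
python3 -m handwheel '[[[-0.087,0,-0.05,0],[-0.173,0,-0.1,0],[-0.26,0,-0.15,0],[-0.346,0,-0.2,0],[-0.346,0,-0.2,0]]]';  python3 - <<'E'
from h import *
snap('wrist','w2.png'); c=snap('scene','s2.png')
cv2.imwrite('pics/s2z.png',cv2.resize(c['color'][150:310,240:420],None,fx=4,fy=4))
E
python3 go.py
```

```text
time_s: 6.38
tcp_pos: [0.6421, 0.1998, 0.1342]
eef_rot: [0.083, 0.996, -0.0, -0.014]
wrist_force: [-26.1, 8.2, -1.8]
opening: 0.445
t 6.475 tcp [0.642  0.1997 0.1342] yaw 2.9757 op 0.451 F [-26.1   7.4  -3.6] q [0.3  0.52 0.03 1.11 0.01 0.46] tilt 1.56
```

View pics/s2z.png

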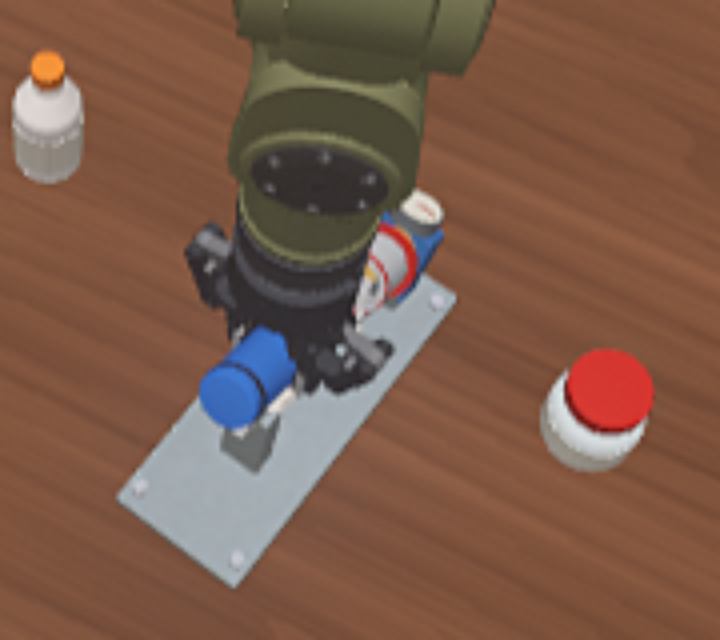

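View pics/w2.png

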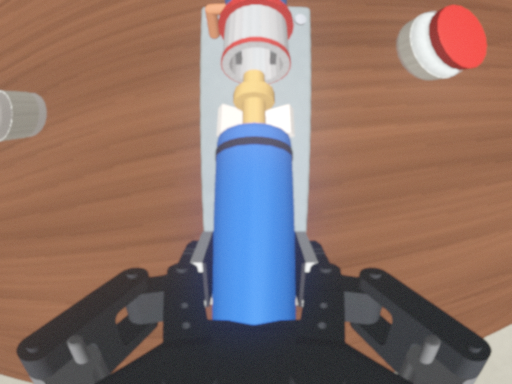

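```bash
python3 -m handwheel '[[[0.03,0,-0.1,0],[0.03,0,-0.3,0],[0.03,0,-0.6,0],[0.03,0,-0.9,0],[0.03,0,-0.9,0]]]';  python3 - <<'E'
from h import *
snap('wrist','w3.png'); c=snap('scene','s3.png')
cv2.imwrite('pics/s3z.png',cv2.resize(c['color'][130:310,240:420],None,fx=3,fy=3))
E
python3 go.py
```

```text
time_s: 7.1
tcp_pos: [0.6443, 0.1999, 0.2271]
eef_rot: [0.083, 0.996, -0.0, -0.01]
wrist_force: [0.8, -0.3, -4.2]
opening: 0.454
t 7.2 tcp [0.6421 0.1996 0.2235] yaw 2.9751 op 0.452 F [ 0.4 -0.6 -5.2] q [0.3  0.48 0.18 1.29 0.01 0.46] tilt 1.53
```

View pics/s3z.png

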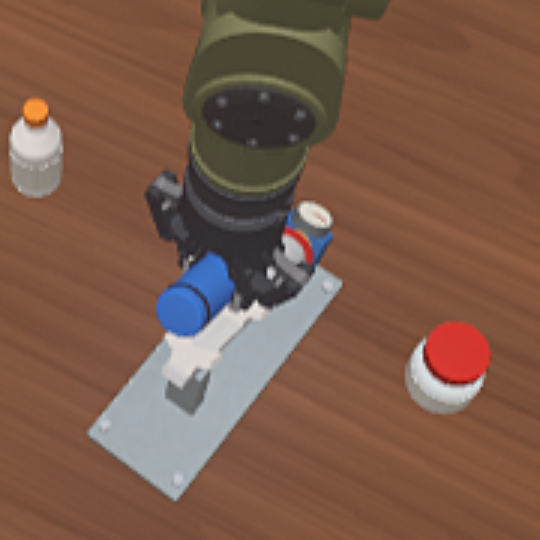

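View pics/w3.png

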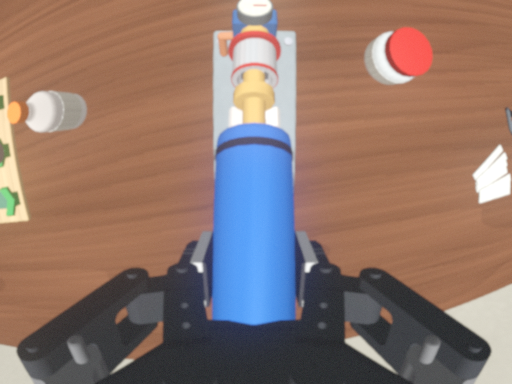

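```bash
python3 -m handwheel '[[[0,-0.3,-0.05,-0.08],[0,-0.6,-0.1,-0.19],[0,-0.9,-0.1,-0.3],[0,-1,-0.1,-0.41],[0,-1,-0.1,-0.52]]]'; python3 go.py .6076 -.2324 .22 -1.633
```

```text
time_s: 7.82
tcp_pos: [0.6248, 0.0994, 0.2317]
eef_rot: [-0.321, 0.947, 0.004, -0.014]
wrist_force: [1.1, 1.0, -2.9]
opening: 0.449
t 7.825 tcp [0.6248 0.0994 0.2317] yaw -2.487 op 0.449 F [ 1.1  1.  -2.9] q [ 0.16  0.4   0.08  1.28  0.   -0.5 ] tilt 1.7
rows [ 2.153 -2.53   0.124] turn -0.544
```

```bash
python3 -m handwheel '[[[0.3,-0.3,0,-0.11],[0.6,-0.6,0,-0.22],[0.9,-0.9,0,-0.33],[1,-1,0,-0.44],[1,-1,0,-0.54]]]'; python3 go.py .6076 -.2324 .22 -1.633
```

```text
time_s: 8.45
tcp_pos: [0.6052, -0.0427, 0.2302]
eef_rot: [-0.684, 0.73, 0.011, -0.012]
wrist_force: [-0.1, 0.3, -4.1]
opening: 0.448
t 8.45 tcp [ 0.6052 -0.0427  0.2302] yaw -1.6361 op 0.448 F [-0.1  0.3 -4.1] q [-0.07  0.36  0.01  1.26 -0.   -1.57] tilt 1.88
rows [ 1.891 -0.151  0.103] turn -0.002
```

```bash
python3 -m handwheel '[[[0.3,0,0,0],[0.7,-0.08,0,0],[1,-0.1,0,0]]]'; python3 -m handwheel '[[[0.3,0,0,0],[0.6,-0.05,0,0],[0.88,-0.05,0,0],[0.88,-0.05,0,0]]]'; python3 go.py .6076 -.2324 .22 -1.633;  python3 - <<'E'
from h import *
snap('wrist','w4.png'); c=snap('top','t4.png')
c=snap('scene','s4.png')
cv2.imwrite('pics/s4z.png',cv2.resize(c['color'][90:230,120:290],None,fx=4,fy=4))
E
```

```text
time_s: 8.82
tcp_pos: [0.6079, -0.1446, 0.2279]
eef_rot: [-0.683, 0.73, 0.012, -0.013]
wrist_force: [0.1, -0.4, -3.4]
opening: 0.447
time_s: 9.32
tcp_pos: [0.6059, -0.2348, 0.2255]
eef_rot: [-0.682, 0.731, 0.013, -0.014]
wrist_force: [0.7, 0.4, -3.7]
opening: 0.453
t 9.325 tcp [ 0.6059 -0.2348  0.2255] yaw -1.6395 op 0.453 F [ 0.7  0.4 -3.7] q [-0.36  0.44  0.13  1.29 -0.01 -1.86] tilt 2.21
rows [-0.025 -0.018  0.055] turn -0.004
```

View pics/w4.png

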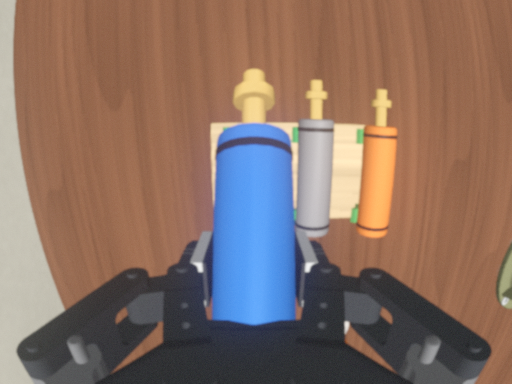

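View pics/s4z.png

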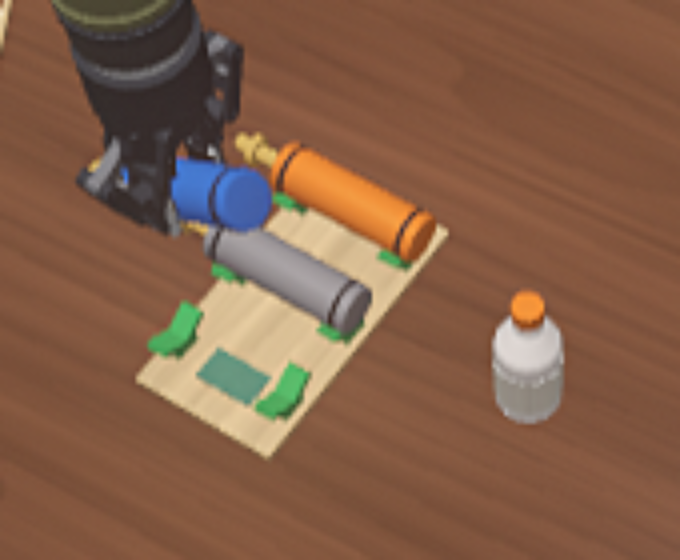

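```bash
python3 - <<'E'
from h import *
from scipy.spatial.transform import Rotation as R
print(R.from_quat(sense()['eef_rot']).as_matrix().round(4).tolist())
c=load('w4')
for n,lo,hi,box in(('g',(0,0,60),(179,60,190),(296,128,336,222)),('o',(5,180,120),(16,255,255),(355,120,400,240))):
    m=mask(c,lo,hi,box); P=[]
    for r in range(142,226,4):
        xs=np.where(m[r])[0]
        if len(xs)>15: P.append(onz(c,[(xs[0],r),(xs[-1],r)],.05,True).mean(0))
    P=np.array(P); f=np.polyfit(P[:,1],P[:,0],1); print(n,'yaw off',-np.arctan(f[0]),'x at y=-.228',np.polyval(f,-.228), P[0].round(4),P[-1].round(4))
print('board corners',onz(c,[(211,123),(364,124)],.010,True).round(4).tolist())
s=load('s4')
u=[(120+137/4,90+380/4),(120+268/4,90+457/4),(120+447/4,90+232/4)]
print('scene board',onz(s,u,.010).round(4).tolist())
E
```

```text
[[-0.0657, -0.9971, -0.0375], [-0.9978, 0.0658, -0.0002], [0.0027, 0.0374, -0.9993]]
g yaw off -0.057806251414037696 x at y=-.228 0.531320479379474 [ 0.5293 -0.2689  0.05  ] [ 0.5334 -0.1812  0.05  ]Traceback (most recent call last):
  File "<stdin>", line 10, in <module>
IndexError: too many indices for array: array is 1-dimensional, but 2 were indexed
```

```bash
python3 -m handwheel '[[[-0.01,-0.02,0.4,0],[-0.01,-0.02,0.8,0],[-0.01,-0.02,1,0],[-0.01,-0.02,1,0]]]'; python3 go.py .608 -.233 .075 -1.633
```

```text
time_s: 9.98
tcp_pos: [0.6031, -0.2298, 0.1243]
eef_rot: [-0.684, 0.729, 0.015, -0.015]
wrist_force: [0.0, 0.2, -4.0]
opening: 0.453
t 9.975 tcp [ 0.6031 -0.2298  0.1243] yaw -1.6353 op 0.453 F [ 0.   0.2 -4. ] q [-0.36  0.49 -0.04  1.08 -0.01 -1.86] tilt 2.4
rows [ 0.028 -0.072  0.491] turn -0.001
```

```bash
python3 -m handwheel '[[[0.01,-0.03,0.2,0],[0.03,-0.07,0.4,0],[0.03,-0.07,0.49,0],[0.03,-0.07,0.49,0]]]'; python3 go.py .608 -.233 .055 -1.633;  python3 - <<'E'
from h import *
c=snap('scene','s5.png')
cv2.imwrite('pics/s5z.png',cv2.resize(c['color'][90:230,120:290],None,fx=4,fy=4))
E
```

```text
time_s: 10.48
tcp_pos: [0.607, -0.2329, 0.0739]
eef_rot: [-0.684, 0.729, 0.016, -0.015]
wrist_force: [0.2, -0.3, -2.8]
opening: 0.449
t 10.475 tcp [ 0.607  -0.2329  0.0739] yaw -1.6355 op 0.449 F [ 0.2 -0.3 -2.8] q [-0.36  0.54 -0.08  0.99 -0.01 -1.87] tilt 2.51
rows [-0.    -0.018  0.188] turn -0.002
```

View pics/s5z.png

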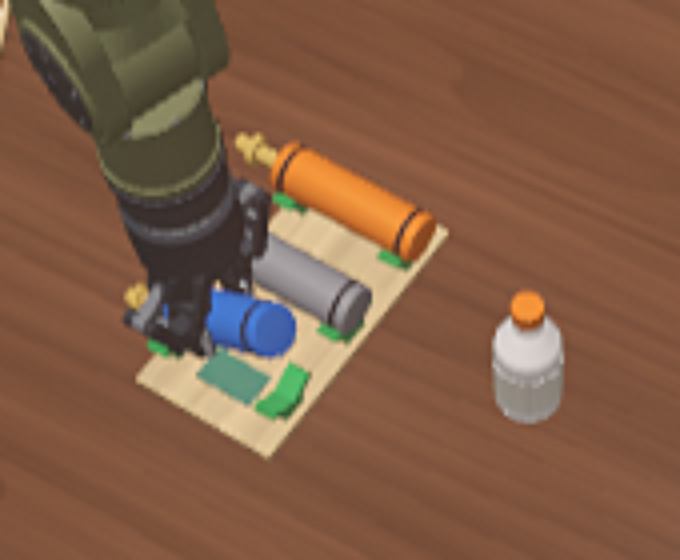

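```bash
python3 -m handwheel '[[[0,-0.01,0.05,0],[0,-0.01,0.1,0],[0,-0.02,0.15,0],[0,-0.02,0.2,0],[0,-0.02,0.2,0]]]'; python3 go.py .608 -.233 .034 -1.633
```

```text
time_s: 11.15
tcp_pos: [0.6106, -0.2309, 0.0571]
eef_rot: [-0.684, 0.729, 0.015, -0.012]
wrist_force: [-2.1, 9.3, 12.2]
opening: 0.448
t 11.15 tcp [ 0.6106 -0.2309  0.0571] yaw -1.634 op 0.448 F [-2.1  9.3 12.2] q [-0.36  0.55 -0.1   0.96 -0.01 -1.86] tilt 2.22
rows [0.023 0.015 0.232] turn -0.001
```

```bash
python3 -m handwheel '[[[0,0.0,0.06,0],[0.01,0,0.1,0],[0.02,0,0.15,0],[0.02,0,0.2,0],[0.02,0,0.2,0]]]'; python3 go.py .608 -.233 .034 -1.633
```

```text
time_s: 11.78
tcp_pos: [0.6098, -0.2316, 0.038]
eef_rot: [-0.685, 0.729, 0.015, -0.011]
wrist_force: [-1.3, 5.0, 5.2]
opening: 0.45
t 11.775 tcp [ 0.6098 -0.2316  0.038 ] yaw -1.6333 op 0.45 F [-1.3  5.   5.2] q [-0.36  0.57 -0.12  0.92 -0.01 -1.87] tilt 2.21
rows [0.015 0.015 0.04 ] turn -0.0
```

```bash
python3 -m handwheel '[[[0,0.0,0.04,0],[0.01,0,0.06,0],[0.01,0,0.07,0],[0.01,0,0.07,0]]]'; python3 go.py .608 -.233 .034 -1.633;  python3 - <<'E'
from h import *
c=snap('scene','s6.png')
cv2.imwrite('pics/s6z.png',cv2.resize(c['color'][90:230,120:290],None,fx=4,fy=4))
snap('wrist','w6.png')
E
```

```text
time_s: 12.28
tcp_pos: [0.6095, -0.2309, 0.0323]
eef_rot: [-0.685, 0.728, 0.016, -0.01]
wrist_force: [-3.9, 6.2, 6.9]
opening: 0.451
t 12.275 tcp [ 0.6095 -0.2309  0.0323] yaw -1.6327 op 0.451 F [-3.9  6.2  6.9] q [-0.36  0.57 -0.12  0.91 -0.   -1.87] tilt 2.21
rows [ 0.022  0.014 -0.017] turn 0.0
```

View pics/s6z.png

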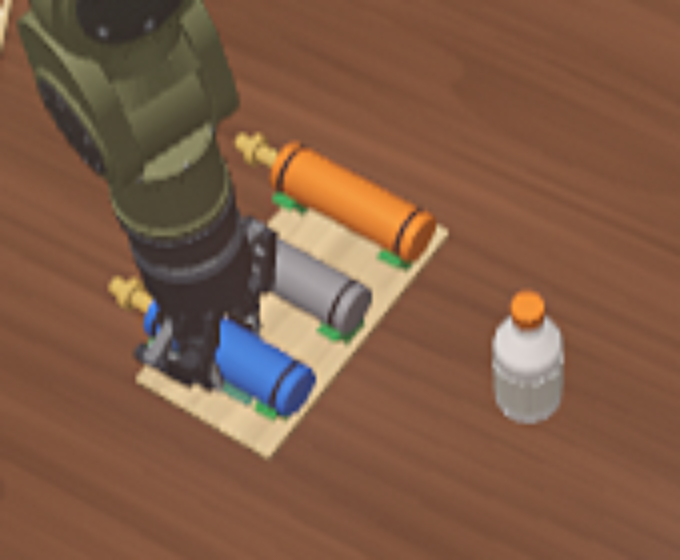

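View pics/w6.png

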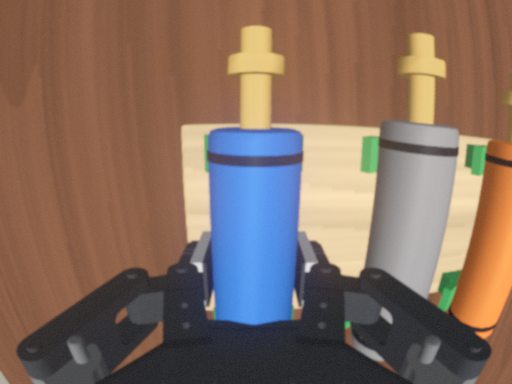

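```bash
python3 -m handwheel '[[[0,-0.02,0.03,0],[0,-0.02,0.05,0],[0,-0.02,0.06,0]]]'; python3 go.py .608 -.233 .034 -1.633
```

```text
time_s: 12.75
tcp_pos: [0.6097, -0.2309, 0.0318]
eef_rot: [-0.685, 0.729, 0.016, -0.011]
wrist_force: [-20.9, 8.1, 44.6]
opening: 0.448
t 12.75 tcp [ 0.6097 -0.2309  0.0318] yaw -1.6334 op 0.448 F [-20.9   8.1  44.6] q [-0.36  0.58 -0.12  0.91 -0.01 -1.87] tilt 2.26
rows [ 0.022  0.017 -0.021] turn -0.0
```

```bash
python3 -m handwheel '[[[0,0,0,0]]]'; python3 -m handwheel '[[[0,0,-0.01,0],[0,0,-0.01,0],[0,0,-0.01,0]]]' -0.25; python3 go.py
```

```text
time_s: 12.88
tcp_pos: [0.6095, -0.2313, 0.034]
eef_rot: [-0.684, 0.729, 0.015, -0.011]
wrist_force: [-0.1, -1.1, -2.2]
opening: 0.449
time_s: 13.25
tcp_pos: [0.6097, -0.2312, 0.0346]
eef_rot: [-0.684, 0.729, 0.016, -0.011]
wrist_force: [-0.5, 0.1, -0.4]
opening: 0.626
t 13.25 tcp [ 0.6097 -0.2312  0.0346] yaw -1.6336 op 0.626 F [-0.5  0.1 -0.4] q [-0.36  0.57 -0.12  0.91 -0.01 -1.87] tilt 2.2
```

```bash
python3 -m handwheel '[[[0,0.01,-0.2,0],[0,0.02,-0.6,0],[0,0.037,-1,0],[0,0.037,-1,0]]]'; python3 - <<'E'
from h import *
c=snap('wrist','w7.png')
c=snap('scene','s7.png')
cv2.imwrite('pics/s7z.png',cv2.resize(c['color'][90:230,120:290],None,fx=4,fy=4))
E
python3 go.py .452 -.223 .13 -1.633
```

```text
time_s: 13.75
tcp_pos: [0.6127, -0.2328, 0.14]
eef_rot: [-0.684, 0.729, 0.012, -0.01]
wrist_force: [1.0, -0.7, -0.5]
opening: 0.626
t 13.85 tcp [ 0.6103 -0.2319  0.1358] yaw -1.6336 op 0.626 F [ 0.1  0.1 -0.7] q [-0.36  0.49 -0.01  1.11 -0.01 -1.87] tilt 2.11
rows [0.011 1.582 0.116] turn -0.0
```

View pics/w7.png

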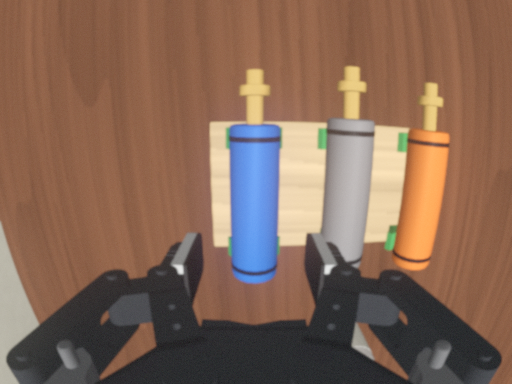

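View pics/s7z.png

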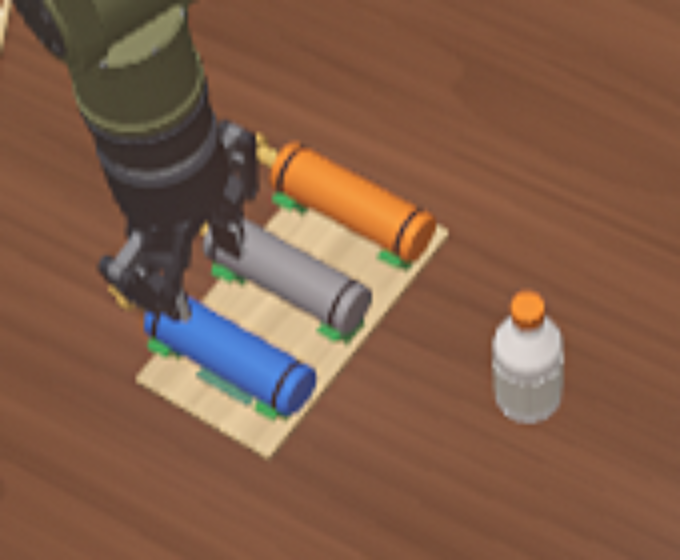

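```bash
python3 - <<'E'
from h import *
c=load('w7')
for n,lo,hi,box in(('o',(5,180,120),(16,255,255),(380,125,460,275)),('b',(105,150,60),(125,255,255),(220,115,290,290))):
    m=mask(c,lo,hi,box); P=[]
    for r in range(150,230,4):
        xs=np.where(m[r])[0]
        if len(xs)>25: P.append(onz(c,[(xs[0],r),(xs[-1],r)],.05,True).mean(0))
    P=np.array(P); f=np.polyfit(P[:,1],P[:,0],1); print(n,'yaw',-np.arctan(f[0]),'x at y=-.2232',np.polyval(f,-.2232))
u=[(254,125),(351,120),(430,130)]; print('front top edges',onz(c,u,.066,True).round(4).tolist())
u=[(254,69),(351,67),(431,83)]; print('tips',onz(c,u,.05,True).round(4).tolist())
E
```

```text
Traceback (most recent call last):
IndexError: too many indices for array: array is 1-dimensional, but 2 were indexed
```

```bash
python3 - <<'E'
from h import *
c=load('w7'); print(cv2.cvtColor(c['color'],cv2.COLOR_BGR2HSV)[180:184:2,405:445:8].tolist(), c['color'][180,425])
for n,lo,hi,box in(('o',(2,190,150),(16,255,255),(380,125,460,275)),('b',(105,150,60),(125,255,255),(220,115,290,290))):
    m=mask(c,lo,hi,box); P=[]
    for r in range(150,230,4):
        xs=np.where(m[r])[0]
        if len(xs)>25: P.append(onz(c,[(xs[0],r),(xs[-1],r)],.05,True).mean(0))
    if len(P)<3: print(n,len(P));continue
    P=np.array(P); f=np.polyfit(P[:,1],P[:,0],1); print(n,'yaw',-np.arctan(f[0]),'x at y=-.2232',np.polyval(f,-.2232))
u=[(254,125),(351,120),(430,130)]; print('front top edges',onz(c,u,.066,True).round(4).tolist())
u=[(254,69),(351,67),(431,83)]; print('tips',onz(c,u,.05,True).round(4).tolist())
E
```

```text
[[[11, 151, 165], [12, 170, 217], [14, 164, 246], [15, 155, 255], [15, 162, 255]], [[11, 162, 164], [13, 171, 218], [14, 165, 246], [15, 154, 255], [15, 162, 255]]] [ 95 170 255]
o 0
b 0
front top edges [[0.606, -0.2923, 0.066], [0.5329, -0.2934, 0.066], [0.4596, -0.2858, 0.066]]
tips [[0.6028, -0.3354, 0.05], [0.525, -0.3363, 0.05], [0.4464, -0.3272, 0.05]]
```

```bash
python3 -m handwheel '[[[0,0.3,0,0],[0.05,0.7,0.02,0],[0.05,1,0.04,0]]]' ; python3 go.py .4515 -.2404 .12 -1.632
```

```text
time_s: 14.22
tcp_pos: [0.5075, -0.2301, 0.1341]
eef_rot: [-0.684, 0.729, 0.016, -0.012]
wrist_force: [-0.0, -0.1, 0.2]
opening: 0.624
t 14.225 tcp [ 0.5075 -0.2301  0.1341] yaw -1.6339 op 0.624 F [-0.  -0.1  0.2] q [-0.42  0.32 -0.26  1.02 -0.01 -1.93] tilt 2.28
rows [0.138 0.547 0.162] turn -0.001
```

```bash
python3 -m handwheel '[[[0.05,0.3,0.05,0],[0.14,0.55,0.16,0],[0.14,0.55,0.16,0],[0.14,0.55,0.16,0]]]' ; python3 go.py .4515 -.2404 .034 -1.632; python3 - <<'E'
from h import *
snap('wrist','w8.png')
E
```

```text
time_s: 14.72
tcp_pos: [0.4517, -0.2405, 0.12]
eef_rot: [-0.684, 0.729, 0.016, -0.011]
wrist_force: [0.1, 0.0, -0.4]
opening: 0.625
t 14.725 tcp [ 0.4517 -0.2405  0.12  ] yaw -1.634 op 0.625 F [ 0.1  0.  -0.4] q [-0.48  0.26 -0.39  0.96 -0.01 -1.99] tilt 2.27
rows [ 0.004 -0.031  0.86 ] turn -0.001
```

View pics/w8.png

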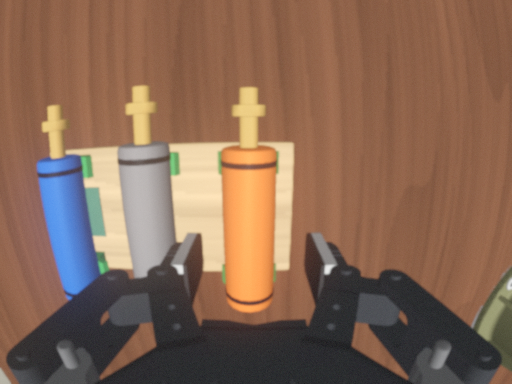

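```bash
python3 -m handwheel '[[[0,-0.01,0.2,0],[0,-0.02,0.5,0],[0,-0.03,0.75,0],[0,-0.03,0.86,0],[0,-0.03,0.86,0]]]' ; python3 go.py .4515 -.2404 .034 -1.632; python3 -m handwheel '[[[0,0,0,0],[0,0,0,0],[0,0,0,0],[0,0,0,0]]]' 1; python3 go.py .4515 -.2404 .034 -1.632
```

```text
time_s: 15.4
tcp_pos: [0.452, -0.2398, 0.0338]
eef_rot: [-0.685, 0.729, 0.016, -0.011]
wrist_force: [0.4, -0.3, -0.5]
opening: 0.627
t 15.4 tcp [ 0.452  -0.2398  0.0338] yaw -1.6331 op 0.627 F [ 0.4 -0.3 -0.5] q [-0.48  0.35 -0.49  0.77 -0.01 -1.99] tilt 2.3
rows [ 0.007  0.005 -0.002] turn -0.001
time_s: 15.9
tcp_pos: [0.4522, -0.2401, 0.0351]
eef_rot: [-0.685, 0.729, 0.016, -0.012]
wrist_force: [-3.9, 1.0, 5.6]
opening: 0.456
t 15.9 tcp [ 0.4522 -0.2401  0.0351] yaw -1.6332 op 0.456 F [-3.9  1.   5.6] q [-0.48  0.35 -0.49  0.77 -0.01 -1.99] tilt 2.26
rows [0.003 0.006 0.011] turn -0.001
```

Lift 100 mm twice.

```bash
python3 -m handwheel '[[[0,0.01,-0.15,0],[0,0.02,-0.5,0],[0,0.037,-0.9,0],[0,0.037,-1,0]]]';python3 -m handwheel '[[[0,0.01,-0.3,0],[0,0.03,-0.7,0],[0,0.037,-0.9,0],[0,0.037,-0.9,0]]]'; python3 - <<'E'
from h import *
snap('wrist','w9.png')
c=snap('scene','s9.png')
cv2.imwrite('pics/s9z.png',cv2.resize(c['color'][60:230,120:320],None,fx=4,fy=4)[:600,:800])
E
python3 go.py .54 0 .22 2.1
```

```text
time_s: 16.4
tcp_pos: [0.4546, -0.2417, 0.1387]
eef_rot: [-0.685, 0.729, 0.013, -0.011]
wrist_force: [0.3, -0.2, -3.1]
opening: 0.445
time_s: 16.9
tcp_pos: [0.4548, -0.2423, 0.2298]
eef_rot: [-0.685, 0.729, 0.012, -0.01]
wrist_force: [-1.3, 0.4, -2.4]
opening: 0.447
t 17.0 tcp [ 0.4534 -0.2416  0.2276] yaw -1.6331 op 0.448 F [-0.8  0.1 -2.4] q [-0.48  0.18 -0.23  1.2  -0.01 -1.99] tilt 1.99
rows [-2.465 -0.716  0.059] turn 1.623
```

View pics/w9.png

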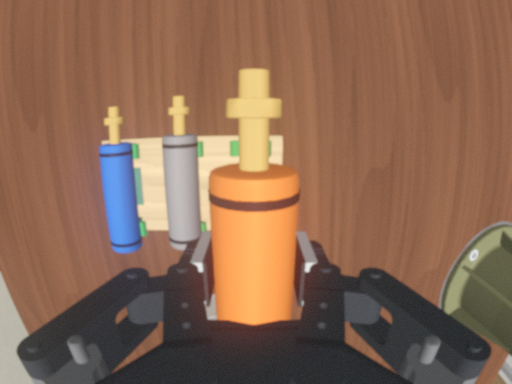

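View pics/s9z.png

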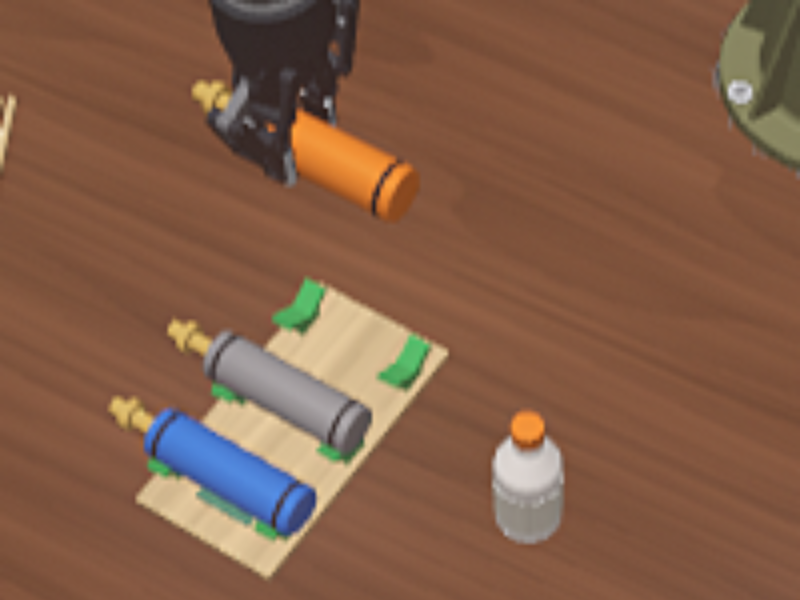

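```bash
python3 -m handwheel '[[[-0.3,-0.1,0,0.08],[-0.6,-0.3,0,0.19],[-0.9,-0.4,0,0.3],[-1,-0.5,0,0.41],[-1,-0.5,0,0.52]]]'; python3 go.py .6229 .2033 .225 2.9736
```

```text
time_s: 17.62
tcp_pos: [0.5092, -0.1436, 0.224]
eef_rot: [-0.337, 0.941, 0.009, -0.016]
wrist_force: [-1.2, -0.8, -2.8]
opening: 0.45
t 17.625 tcp [ 0.5092 -0.1436  0.224 ] yaw -2.4534 op 0.45 F [-1.2 -0.8 -2.8] q [-0.27  0.22 -0.19  1.2  -0.   -0.96] tilt 2.17
rows [-3.081  1.959 -0.031] turn 0.545
```

```bash
python3 -m handwheel '[[[-0.3,0.2,0,0.11],[-0.6,0.4,0,0.22],[-0.9,0.6,0,0.33],[-1,0.7,0,0.44],[-1,0.7,0,0.54]]]'; python3 go.py .6229 .2033 .225 2.9736
```

```text
time_s: 18.25
tcp_pos: [0.5411, -0.0246, 0.2213]
eef_rot: [0.082, 0.996, 0.002, -0.021]
wrist_force: [0.1, -0.2, -2.0]
opening: 0.449
t 18.25 tcp [ 0.5411 -0.0246  0.2213] yaw 2.978 op 0.449 F [ 0.1 -0.2 -2. ] q [-0.05  0.24 -0.16  1.2   0.    0.12] tilt 2.36
rows [-0.435  2.382 -0.055] turn 0.003
```

```bash
python3 -m handwheel '[[[-0.1,0.4,0,0],[-0.2,0.8,0,0],[-0.25,1,-0.02,0]]]'; python3 -m handwheel '[[[-0.1,0.5,0,0],[-0.15,0.9,-0.03,0],[-0.2,1,-0.04,0]]]';  python3 go.py .6229 .2033 .225 2.9736
```

```text
time_s: 18.62
tcp_pos: [0.5815, 0.0715, 0.22]
eef_rot: [0.081, 0.996, 0.001, -0.022]
wrist_force: [-0.7, 0.8, -2.2]
opening: 0.445
time_s: 19.0
tcp_pos: [0.6172, 0.1689, 0.2216]
eef_rot: [0.08, 0.997, 0.001, -0.023]
wrist_force: [-0.2, -1.4, -2.4]
opening: 0.45
t 19.0 tcp [0.6172 0.1689 0.2216] yaw 2.9819 op 0.45 F [-0.2 -1.4 -2.4] q [0.26 0.43 0.1  1.28 0.02 0.42] tilt 2.65
rows [ 0.001  0.349 -0.034] turn 0.005
```

```bash
python3 -m handwheel '[[[0,0.2,0,0.005],[0,0.35,0.1,0.005],[0,0.35,0.15,0.005],[0,0.35,0.15,0.005]]]';  python3 go.py .6229 .2033 .16 2.9736;  python3 - <<'E'
from h import *
snap('wrist','w10.png')
c=snap('scene','s10.png')
cv2.imwrite('pics/s10z.png',cv2.resize(c['color'][110:310,240:440],None,fx=3,fy=3)[:600,:800])
E
```

```text
time_s: 19.5
tcp_pos: [0.6213, 0.2027, 0.2056]
eef_rot: [0.084, 0.996, 0.0, -0.024]
wrist_force: [0.1, 0.9, -1.7]
opening: 0.445
t 19.5 tcp [0.6213 0.2027 0.2056] yaw 2.9737 op 0.445 F [ 0.1  0.9 -1.7] q [0.31 0.47 0.11 1.26 0.02 0.47] tilt 2.74
rows [-0.036  0.009  0.455] turn 0.0
```

View pics/w10.png

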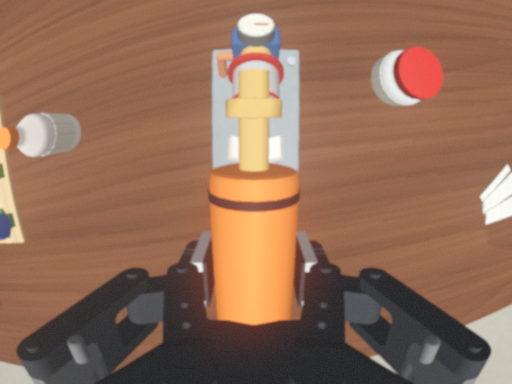

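View pics/s10z.png

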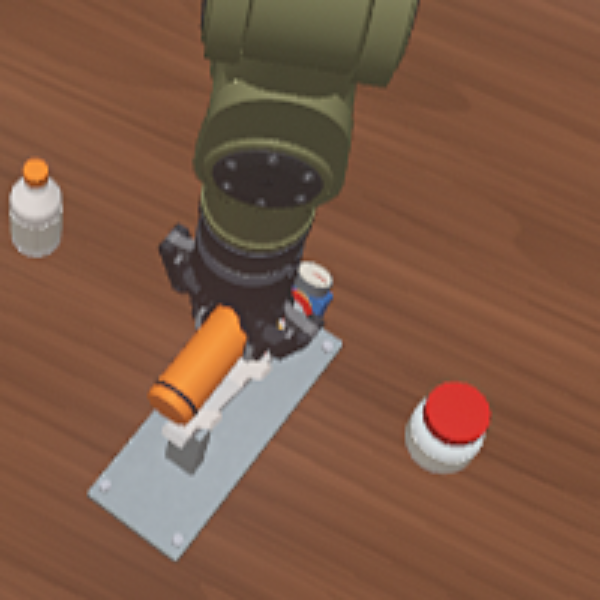

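```bash
python3 -m handwheel '[[[-0.02,0.01,0.2,0],[-0.03,0.01,0.4,0],[-0.04,0.01,0.52,0],[-0.04,0.01,0.52,0]]]';  python3 go.py .6224 .2033 .1215 2.9736; python3 -m handwheel '[[[-0.01,0,0.05,0],[-0.01,0,0.1,0],[-0.02,0,0.15,0],[-0.02,0,0.15,0]]]';  python3 go.py .6224 .2033 .1215 2.9736;  python3 - <<'E'
from h import *
snap('wrist','w11.png')
c=snap('scene','s11.png')
cv2.imwrite('pics/s11z.png',cv2.resize(c['color'][110:310,240:440],None,fx=3,fy=3)[:600,:800])
E
```

```text
time_s: 20.1
tcp_pos: [0.6232, 0.2028, 0.1538]
eef_rot: [0.084, 0.996, 0.001, -0.024]
wrist_force: [-0.3, 0.2, -2.0]
opening: 0.448
t 20.1 tcp [0.6232 0.2028 0.1538] yaw 2.9727 op 0.448 F [-0.3  0.2 -2. ] q [0.3  0.49 0.04 1.16 0.02 0.47] tilt 2.74
rows [-0.007  0.005  0.323] turn -0.001
time_s: 20.6
tcp_pos: [0.6263, 0.2032, 0.1415]
eef_rot: [0.084, 0.996, 0.001, -0.022]
wrist_force: [-0.8, 0.1, 7.4]
opening: 0.451
t 20.6 tcp [0.6263 0.2032 0.1415] yaw 2.9729 op 0.451 F [-0.8  0.1  7.4] q [0.3  0.5  0.02 1.13 0.02 0.47] tilt 2.47
rows [ 0.03  -0.005  0.202] turn -0.0
```

View pics/w11.png

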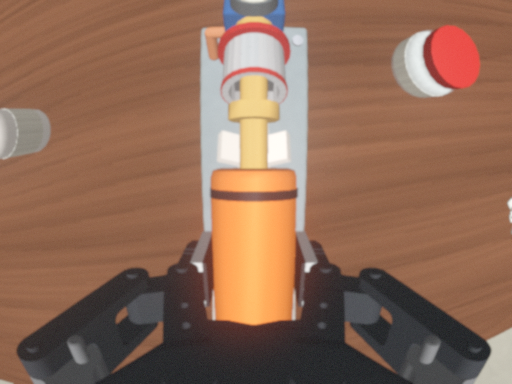

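```bash
python3 -m handwheel '[[[0,0,0.05,0],[0,0,0.1,0],[0,0,0.14,0],[0,0,0.18,0],[0,0,0.18,0]]]';  python3 go.py .6224 .2033 .1215 2.9736;  python3 - <<'E'
from h import *
snap('wrist','w12.png')
c=snap('scene','s12.png')
cv2.imwrite('pics/s12z.png',cv2.resize(c['color'][110:310,240:440],None,fx=3,fy=3)[:600,:800])
E
```

```text
time_s: 21.32
tcp_pos: [0.626, 0.2035, 0.1264]
eef_rot: [0.084, 0.996, 0.002, -0.02]
wrist_force: [-6.1, -1.4, 11.0]
opening: 0.444
t 21.325 tcp [0.626  0.2035 0.1264] yaw 2.9729 op 0.444 F [-6.1 -1.4 11. ] q [ 0.3   0.51 -0.    1.1   0.02  0.47] tilt 2.34
rows [ 0.033 -0.008  0.05 ] turn -0.0
```

View pics/w12.png

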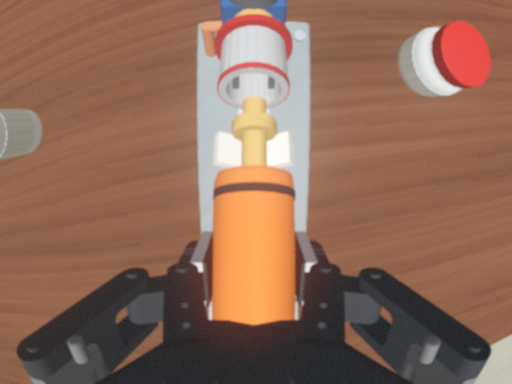

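View pics/s12z.png

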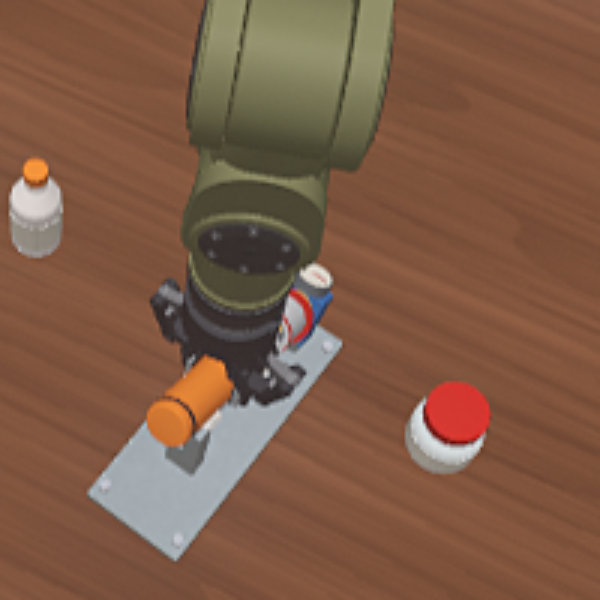

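```bash
cat > tilt.py <<'E'
from h import *
from scipy.spatial.transform import Rotation as R
def pred(c,tcp,q,L,th,off=.0165,yaw=2.9736,r=0.):
    m=R.from_quat(q).as_matrix(); G=np.array(tcp)-m[:,2]*off
    d=np.array([np.cos(yaw)*np.cos(th),np.sin(yaw)*np.cos(th),-np.sin(th)]); n=np.array([np.cos(yaw)*np.sin(th),np.sin(yaw)*np.sin(th),np.cos(th)])
    return proj(c,[G+d*L+n*r],True)[0]
if __name__=='__main__':
    for f,tcp,q,Ls in(('w9',[.4534,-.2416,.2276],[-.685,.729,.012,-.01],(.087,.045)),('w3',[.6421,.1996,.2235],[.083,.996,0,-.01],(.107,.065)),('w12',[.626,.2035,.1264],[.084,.996,.002,-.02],(.087,.045))):
        c=load(f)
        for a in(0,20,25,30,35):
            yaw=-1.633 if f=='w9' else 2.9736
            print(f,a,'tip top edge',pred(c,tcp,q,Ls[0],np.radians(a),yaw=yaw,r=.0065).round(1),'collar front ctr',pred(c,tcp,q,Ls[0]-.012,np.radians(a),yaw=yaw,r=.012).round(1),'body front top',pred(c,tcp,q,Ls[1],np.radians(a),yaw=yaw,r=.02).round(1))
E
python3 tilt.py; python3 - <<'E'
from h import *
a=[cv2.resize(load(f)['color'][60:200,195:315],None,fx=2.2,fy=4) for f in('w9','w3','w12')]
cv2.imwrite('pics/cmp.png',cv2.hconcat(a))
E
```

```text
w9 0 tip top edge [256.6  69.1] collar front ctr [257.2  97.6] body front top [258.  178.6]
w9 20 tip top edge [254.1  83.7] collar front ctr [254.8 101.4] body front top [256.2 160.4]
w9 25 tip top edge [253.6  89.5] collar front ctr [254.3 105. ] body front top [255.8 158.6]
w9 30 tip top edge [253.2  95.9] collar front ctr [253.9 109.4] body front top [255.4 157.8]
w9 35 tip top edge [252.9 102.8] collar front ctr [253.5 114.4] body front top [255.1 157.8]
w3 0 tip top edge [252.2  19.6] collar front ctr [252.   42.7] body front top [251.7 116.2]
w3 20 tip top edge [252.6  48.9] collar front ctr [252.5  62.2] body front top [252.1 110.4]
w3 25 tip top edge [252.7  57.5] collar front ctr [252.6  69.1] body front top [252.2 112. ]
w3 30 tip top edge [252.7  66.6] collar front ctr [252.6  76.4] body front top [252.3 114.5]
w3 35 tip top edge [252.8  76. ] collar front ctr [252.7  84.3] body front top [252.4 117.8]
w12 0 tip top edge [253.4  68.5] collar front ctr [253.4  95.9] body front top [253.3 175.8]
w12 20 tip top edge [253.4  85.5] collar front ctr [253.4 102.3] body front top [253.4 159.6]
w12 25 tip top edge [253.4  91.7] collar front ctr [253.4 106.4] body front top [253.4 158.2]
w12 30 tip top edge [253.4  98.5] collar front ctr [253.4 111.2] body front top [253.4 157.8]
w12 35 tip top edge [253.4 105.7] collar front ctr [253.4 116.6] body front top [253.4 158.2]
```

View pics/cmp.png

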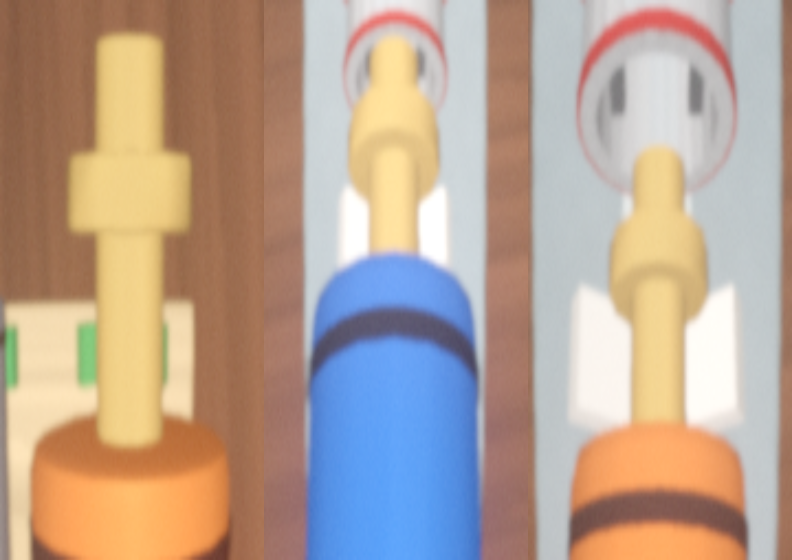

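```bash
python3 -m handwheel '[[[0.04,0,0.022,0],[0.08,0,0.045,0],[0.12,0,0.07,0],[0.12,0,0.07,0]]]';  python3 go.py .6026 .2068 .114 2.9736;  python3 - <<'E'
from h import *
snap('wrist','w13.png')
E
```

```text
time_s: 21.92
tcp_pos: [0.6132, 0.2057, 0.1204]
eef_rot: [0.084, 0.996, 0.002, -0.021]
wrist_force: [-4.6, -0.5, 5.7]
opening: 0.448
t 21.925 tcp [0.6132 0.2057 0.1204] yaw 2.9732 op 0.448 F [-4.6 -0.5  5.7] q [ 0.31  0.49 -0.04  1.07  0.02  0.48] tilt 2.37
rows [ 0.103 -0.007  0.068] turn -0.0
```

View pics/w13.png

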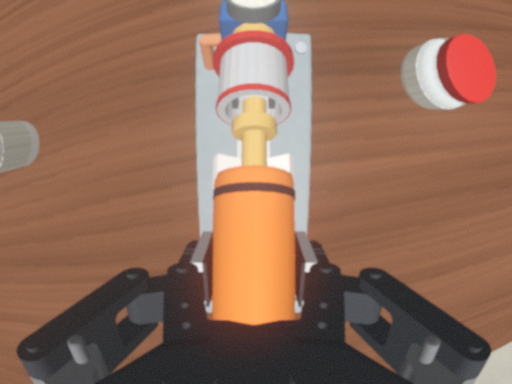

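```bash
python3 -m handwheel '[[[0.04,0,0.024,0],[0.08,0,0.05,0],[0.1,0,0.065,0],[0.1,0,0.065,0]]]';  python3 go.py .6026 .2068 .112 2.9736;  python3 - <<'E'
from h import *
snap('wrist','w14.png')
E
```

```text
time_s: 22.48
tcp_pos: [0.6026, 0.2076, 0.1148]
eef_rot: [0.084, 0.996, 0.002, -0.021]
wrist_force: [-3.3, -1.7, 7.0]
opening: 0.443
t 22.475 tcp [0.6026 0.2076 0.1148] yaw 2.9733 op 0.443 F [-3.3 -1.7  7. ] q [ 0.32  0.48 -0.08  1.05  0.02  0.49] tilt 2.37
rows [-0.002 -0.008  0.028] turn -0.0
```

View pics/w14.png

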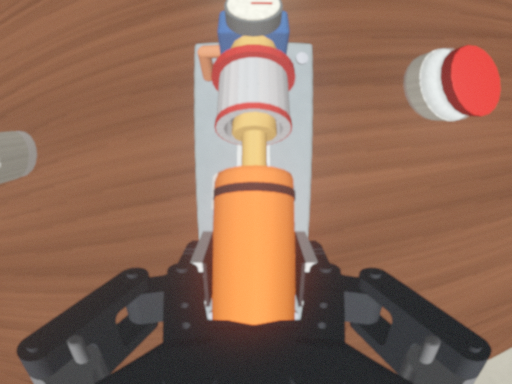

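```bash
python3 -m handwheel '[[[0,0,0.02,0],[0,0,0.035,0],[0,0,0.04,0]]]';  python3 go.py .6026 .2068 .112 2.9736
```

```text
time_s: 22.9
tcp_pos: [0.6025, 0.2077, 0.1113]
eef_rot: [0.084, 0.996, 0.002, -0.02]
wrist_force: [-2.7, -1.6, 7.3]
opening: 0.448
t 22.9 tcp [0.6025 0.2077 0.1113] yaw 2.9733 op 0.448 F [-2.7 -1.6  7.3] q [ 0.32  0.48 -0.08  1.04  0.02  0.49] tilt 2.34
rows [-0.002 -0.008 -0.008] turn -0.0
```

```bash
python3 -m handwheel '[[[0,0,0.01,0],[0,0,0.02,0],[0,0,0.025,0]]]';  python3 go.py .6026 .2068 .112 2.9736
```

```text
time_s: 23.28
tcp_pos: [0.6023, 0.2075, 0.1097]
eef_rot: [0.084, 0.996, 0.002, -0.02]
wrist_force: [-5.2, -2.2, 11.4]
opening: 0.45
t 23.275 tcp [0.6023 0.2075 0.1097] yaw 2.9733 op 0.45 F [-5.2 -2.2 11.4] q [ 0.32  0.48 -0.09  1.04  0.02  0.49] tilt 2.31
rows [-0.004 -0.007 -0.023] turn -0.0
```

```bash
python3 -m handwheel '[[[0,0,0.015,0],[0,0,0.025,0],[0,0,0.025,0]]]';  python3 go.py .6026 .2068 .112 2.9736;  python3 - <<'E'
from h import *
snap('wrist','w15.png'); c=snap('scene','s15.png')
cv2.imwrite('pics/s15z.png',cv2.resize(c['color'][150:310,240:420],None,fx=4,fy=4)[:600])
E
```

```text
time_s: 23.65
tcp_pos: [0.6022, 0.2075, 0.1095]
eef_rot: [0.084, 0.996, 0.002, -0.019]
wrist_force: [-6.6, -3.6, 17.7]
opening: 0.445
t 23.65 tcp [0.6022 0.2075 0.1095] yaw 2.9737 op 0.445 F [-6.6 -3.6 17.7] q [ 0.32  0.48 -0.09  1.04  0.02  0.49] tilt 2.22
rows [-0.004 -0.007 -0.025] turn 0.0
```

View pics/w15.png

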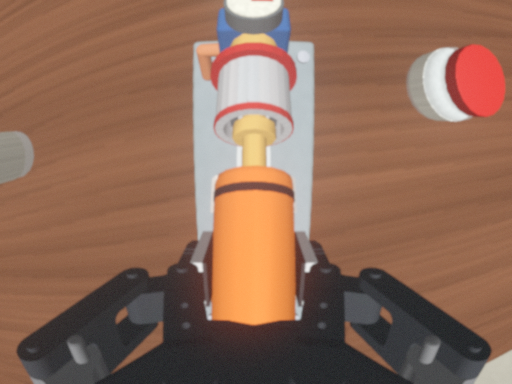

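View pics/s15z.png

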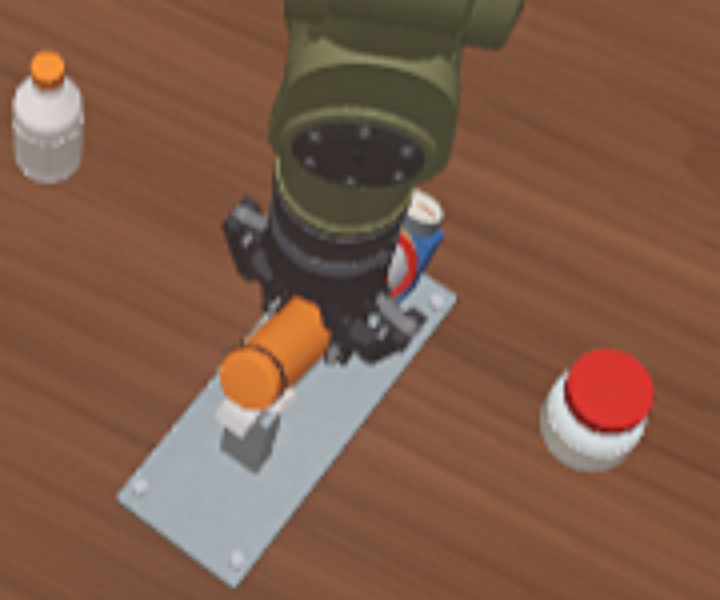

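```bash
python3 -m handwheel '[[[0,0,0,0]]]'; python3 -m handwheel '[[[0,0,0,0],[0,0,0,0],[0,0,0,0],[0,0,0,0]]]' -1;  python3 go.py .6026 .2068 .112 2.9736;  python3 - <<'E'
from h import *
snap('wrist','w16.png')
E
```

```text
time_s: 23.88
tcp_pos: [0.602, 0.2076, 0.1102]
eef_rot: [0.084, 0.996, 0.002, -0.019]
wrist_force: [-2.2, -0.7, 2.1]
opening: 0.448
time_s: 24.38
tcp_pos: [0.6019, 0.2076, 0.1099]
eef_rot: [0.084, 0.996, 0.002, -0.019]
wrist_force: [0.1, -0.3, 0.2]
opening: 0.998
t 24.375 tcp [0.6019 0.2076 0.1099] yaw 2.9739 op 0.998 F [ 0.1 -0.3  0.2] q [ 0.32  0.48 -0.09  1.04  0.02  0.49] tilt 2.22
rows [-0.007 -0.007 -0.021] turn 0.0
```

View pics/w16.png

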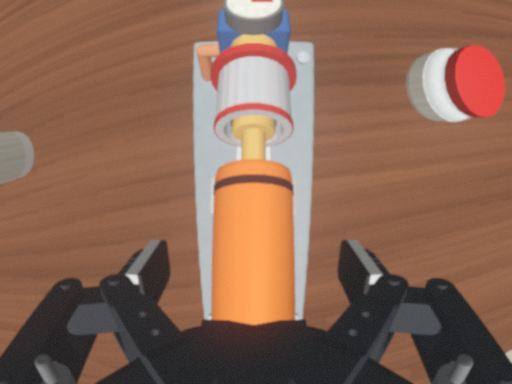

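```bash
python3 -m handwheel '[[[0,0,-0.2,0],[0.03,0,-0.6,0],[0.03,0,-0.9,0],[0.03,0,-0.9,0]]]'; python3 - <<'E'
from h import *
t=load('top0');s=load('scene0')
o1,d1=ray(t,[(171,205.4)]);o2,d2=ray(s,[(345,202)]);d1=d1[0];d2=d2[0]
A=np.c_[d1,-d2];k=np.linalg.lstsq(A,o2-o1,rcond=None)[0];p=o1+d1*k[0];q=o2+d2*k[1];print(p.round(4),q.round(4))
th=-.168;v=(p+q)/2-np.array([.5375,.2178,.088]);h=v[0]*np.cos(th)+v[1]*np.sin(th);print('h',h,'lat',-v[0]*np.sin(th)+v[1]*np.cos(th),'z',p[2])
c=snap('wrist','w17.png'); c=snap('scene','s17.png'); cv2.imwrite('pics/s17z.png',cv2.resize(c['color'][150:310,240:420],None,fx=4,fy=4)[:600])
E
python3 go.py .5268 .2195 .18 2.9736
```

```text
time_s: 24.92
tcp_pos: [0.6042, 0.208, 0.203]
eef_rot: [0.084, 0.996, 0.003, -0.017]
wrist_force: [0.0, -0.3, -1.1]
opening: 0.999
[0.4633 0.2306 0.0762] [0.4633 0.2308 0.0763]
h -0.07530188323554544 lat 0.0003184178509386352 z 0.07622450419174953
t 25.025 tcp [0.6024 0.2074 0.1997] yaw 2.9738 op 1.002 F [ 0.8 -0.4 -0.3] q [0.32 0.43 0.04 1.22 0.02 0.49] tilt 2.21
rows [ 0.757 -0.007  0.227] turn 0.0
```

View pics/w17.png

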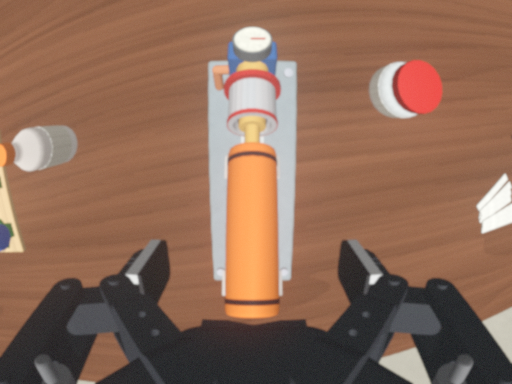

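View pics/s17z.png

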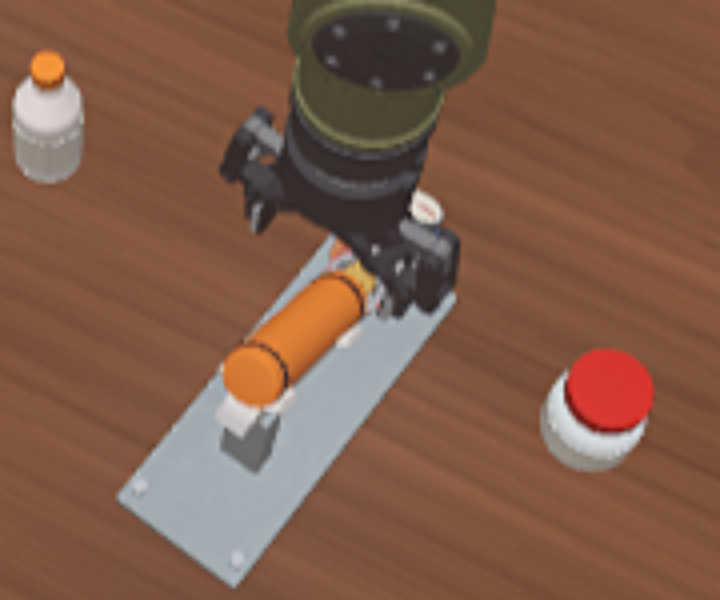

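```bash
python3 -m handwheel '[[[0.3,0,0.05,0],[0.6,0,0.15,0],[0.75,0,0.23,0],[0.75,0,0.23,0]]]'; python3 go.py .5278 .2193 .068 2.9736; python3 - <<'E'
from h import *
c=snap('wrist','w18.png')
E
```

```text
time_s: 25.52
tcp_pos: [0.5255, 0.2197, 0.1779]
eef_rot: [0.083, 0.996, 0.001, -0.021]
wrist_force: [-0.2, 0.2, 0.6]
opening: 0.999
t 25.525 tcp [0.5255 0.2197 0.1779] yaw 2.9747 op 0.999 F [-0.2  0.2  0.6] q [ 0.38  0.31 -0.17  1.12  0.02  0.55] tilt 2.38
rows [-0.069  0.     1.097] turn 0.001
```

View pics/w18.png

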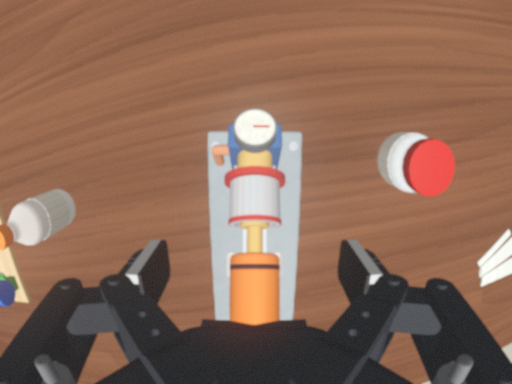

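```bash
python3 - <<'E'
from h import *
c=load('w18'); th=-.168; O=np.array([.5375,.2178,.088]); ux=np.array([np.cos(th)*.866,np.sin(th)*.866,.5]); n=np.array([-np.cos(th)*.5,-np.sin(th)*.5,.866])
print(proj(c,[O+ux*.006+n*.022,O-ux*.030+n*.026,O-ux*.036+n*.026,O+ux*.035+n*.02],True).round(1))
cv2.imwrite('pics/w18z.png',cv2.resize(c['color'][100:280,200:310],None,fx=4,fy=3.3))
E
python3 -m handwheel '[[[-0.02,0,0.25,0],[-0.04,0,0.55,0],[-0.06,0,0.8,0],[-0.06,0,0.8,0]]]'; python3 go.py .5278 .2193 .068 2.9736
```

```text
[[253.6 219.4]
 [253.7 172.5]
 [253.7 165.3]
 [253.6 258.3]]
time_s: 26.08
tcp_pos: [0.5287, 0.2186, 0.0963]
eef_rot: [0.084, 0.996, 0.001, -0.022]
wrist_force: [-0.3, 0.6, 0.8]
opening: 1.004
t 26.075 tcp [0.5287 0.2186 0.0963] yaw 2.9736 op 1.004 F [-0.3  0.6  0.8] q [ 0.38  0.38 -0.27  0.95  0.02  0.55] tilt 2.49
rows [-0.002  0.006  0.283] turn -0.0
```

View pics/w18z.png

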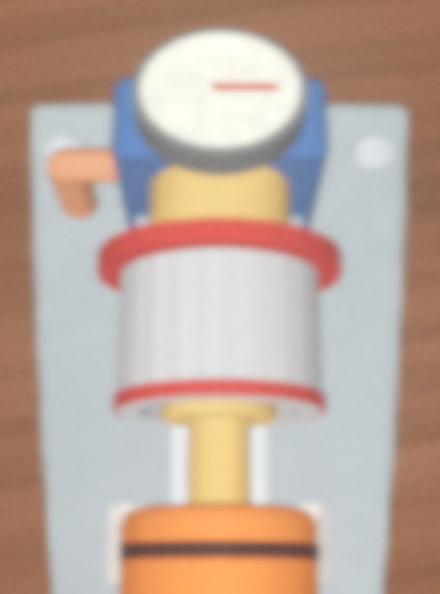

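```bash
python3 - <<'E'
from h import *
c=load('w18'); th=-.168
for z in(.03,.05,.07):
  for u in((217,164),(215,150)):
    v=onz(c,[u],z,True)[0]-np.array([.5375,.2178,0]); print(z,u,'h',round(v[0]*np.cos(th)+v[1]*np.sin(th),4),'lat',round(-v[0]*np.sin(th)+v[1]*np.cos(th),4))
E
python3 -m handwheel '[[[0,0,0.15,0],[0,0.005,0.28,0],[0,0.005,0.28,0]]]'; python3 -m handwheel '[[[0,0,0,0],[0,0,0,0],[0,0,0,0],[0,0,0,0]]]' 1; python3 go.py .5278 .2193 .068 2.9736;  python3 - <<'E'
from h import *
c=snap('wrist','w19.png')
E
```

```text
0.03 (217, 164) h -0.0373 lat -0.0365
0.03 (215, 150) h -0.0513 lat -0.0383
0.05 (217, 164) h -0.0399 lat -0.034
0.05 (215, 150) h -0.0529 lat -0.0357
0.07 (217, 164) h -0.0424 lat -0.0315
0.07 (215, 150) h -0.0545 lat -0.0331
time_s: 26.45
tcp_pos: [0.5268, 0.2189, 0.0673]
eef_rot: [0.084, 0.996, 0.0, -0.023]
wrist_force: [-1.4, 0.2, 0.2]
opening: 0.999
time_s: 26.95
tcp_pos: [0.5273, 0.22, 0.0682]
eef_rot: [0.084, 0.996, 0.002, -0.022]
wrist_force: [-0.7, 2.9, 4.8]
opening: 0.48
t 26.95 tcp [0.5273 0.22   0.0682] yaw 2.974 op 0.48 F [-0.7  2.9  4.8] q [ 0.38  0.41 -0.31  0.9   0.02  0.55] tilt 2.54
rows [-0.006 -0.006  0.002] turn 0.0
```

View pics/w19.png

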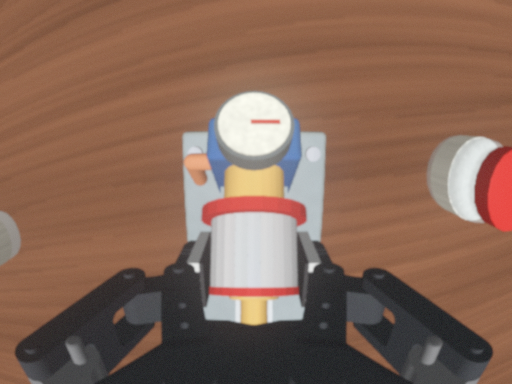

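```bash
python3 -m handwheel '[[[0.04,0,0.025,0],[0.08,0,0.05,0],[0.12,0,0.078,0],[0.165,0,0.105,0],[0.165,0,0.105,0]]]'; python3 go.py .5136 .222 .060 2.9736;  python3 - <<'E'
from h import *
c=snap('wrist','w20.png')
E
```

```text
time_s: 27.62
tcp_pos: [0.5146, 0.2223, 0.0607]
eef_rot: [0.084, 0.996, 0.001, -0.018]
wrist_force: [7.1, -4.0, 10.7]
opening: 0.475
t 27.625 tcp [0.5146 0.2223 0.0607] yaw 2.9731 op 0.475 F [ 7.1 -4.  10.7] q [ 0.4   0.39 -0.35  0.86  0.02  0.56] tilt 2.07
rows [ 0.009 -0.005  0.007] turn -0.0
```

View pics/w20.png

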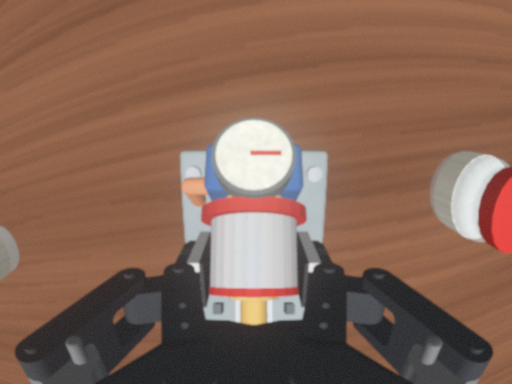

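```bash
python3 -m handwheel '[[[0.06,0,0.035,0],[0.08,0,0.05,0],[0.09,0,0.055,0],[0.09,0,0.055,0]]]'; python3 go.py .5136 .222 .060 2.9736;  python3 - <<'E'
from h import *
c=snap('wrist','w21.png');c=snap('scene','s21.png'); cv2.imwrite('pics/s21z.png',cv2.resize(c['color'][150:310,240:420],None,fx=4,fy=4)[:600])
E
```

```text
time_s: 28.18
tcp_pos: [0.514, 0.2225, 0.0601]
eef_rot: [0.085, 0.996, 0.0, -0.01]
wrist_force: [12.4, -9.4, 18.7]
opening: 0.48
t 28.175 tcp [0.514  0.2225 0.0601] yaw 2.971 op 0.48 F [12.4 -9.4 18.7] q [ 0.4   0.38 -0.37  0.84  0.01  0.57] tilt 1.13
rows [ 0.003 -0.005  0.001] turn -0.002
```

View pics/w21.png

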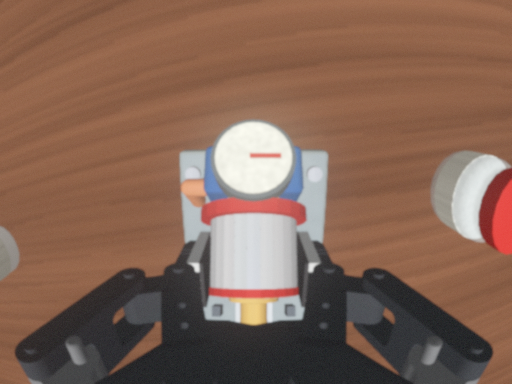

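View pics/s21z.png

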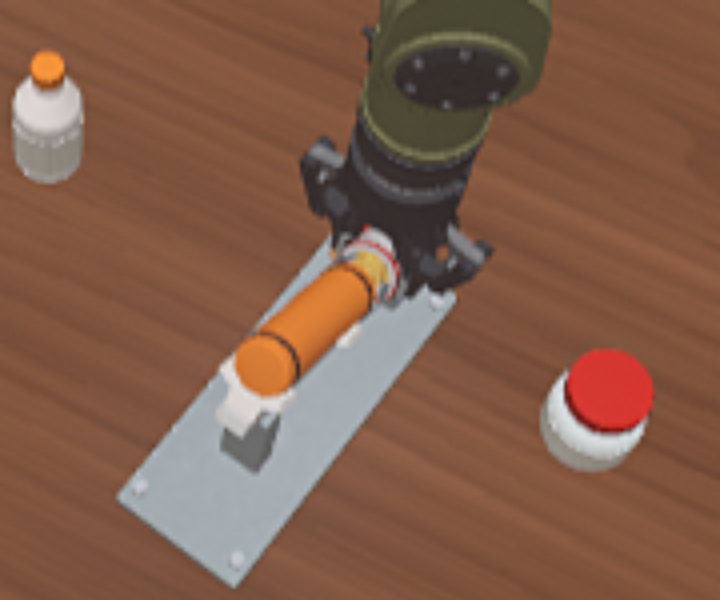

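```bash
cat > tail.py <<'E'
from h import *
import sys
th=-.168; O=np.array([.5375,.2178,.088]); ux=np.array([np.cos(th)*.866,np.sin(th)*.866,.5])
for f in sys.argv[1:]:
    c=load(f); m=mask(c,(3,150,120),(18,255,255),(280,180,345,260)) 
    k=biggest(m); d=proj(c,[O])[0]; e=proj(c,[O+ux*.1])[0]; a=(e-d)/np.linalg.norm(e-d)
    pr=(k[:,0]-d)@a; print(f,'extent along axis px',pr.max().round(2), 'pred wait',((proj(c,[O+ux*.16])[0]-d)@a).round(2),'home',((proj(c,[O+ux*.145])[0]-d)@a).round(2))
E
python3 tail.py s17 s21
```

```text
s17 extent along axis px 43.18 pred wait 37.75 home 33.88
s21 extent along axis px 38.88 pred wait 37.75 home 33.88
```

```bash
python3 -m handwheel '[[[0.03,0,0.02,0],[0.02,0,0.01,0],[0,0,0,0],[0,0,0,0],[0,0,0,0]]]' -1; python3 go.py;  python3 - <<'E'
from h import *
c=snap('wrist','w22.png')
E
```

```text
time_s: 28.9
tcp_pos: [0.5134, 0.2223, 0.0596]
eef_rot: [0.085, 0.996, 0.0, -0.01]
wrist_force: [0.6, 0.2, 0.3]
opening: 0.999
t 28.9 tcp [0.5134 0.2223 0.0596] yaw 2.9711 op 0.999 F [0.6 0.2 0.3] q [ 0.4   0.38 -0.37  0.84  0.01  0.57] tilt 1.19
```

View pics/w22.png

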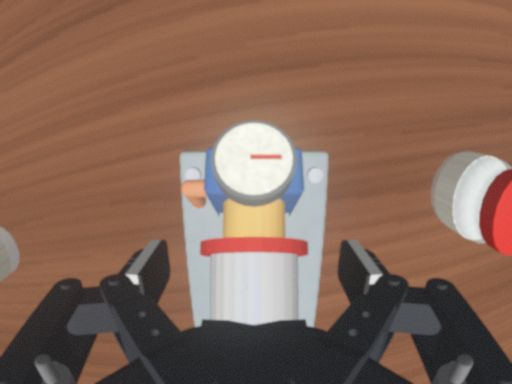

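Sleeve has sprung forward. Raise straight up and check.

```bash
python3 -m handwheel '[[[0,0,-0.2,0],[0,0,-0.6,0],[0.02,0,-1,0],[0.02,0,-1,0]]]'; python3 -m handwheel '[[[0.1,0,-0.2,0],[0.4,0,-0.4,0],[0.6,0,-0.6,0],[0.6,0,-0.6,0]]]'; python3 go.py;  python3 - <<'E'
from h import *
c=snap('wrist','w23.png');c=snap('scene','s23.png'); a=cv2.resize(c['color'][60:310,120:420],None,fx=2.6,fy=2.3);cv2.imwrite('pics/s23z.png',a); c=snap('top','t23.png')
cv2.imwrite('pics/w23z.png',cv2.resize(load('w23')['color'][100:384,180:330],None,fx=2.6,fy=2))
E
python3 tail.py s17 s21 s23
```

```text
time_s: 29.45
tcp_pos: [0.5157, 0.2235, 0.1631]
eef_rot: [0.085, 0.996, 0.002, -0.008]
wrist_force: [0.7, 0.2, 0.6]
opening: 0.997
time_s: 29.95
tcp_pos: [0.4571, 0.2339, 0.2246]
eef_rot: [0.084, 0.996, 0.002, -0.007]
wrist_force: [0.3, -0.1, -0.3]
opening: 0.999
t 29.95 tcp [0.4571 0.2339 0.2246] yaw 2.9727 op 0.999 F [ 0.3 -0.1 -0.3] q [ 0.47  0.16 -0.26  1.16  0.01  0.63] tilt 0.84
s17 extent along axis px 43.18 pred wait 37.75 home 33.88
s21 extent along axis px 38.88 pred wait 37.75 home 33.88
s23 extent along axis px 38.88 pred wait 37.75 home 33.88
```

View pics/s23z.png

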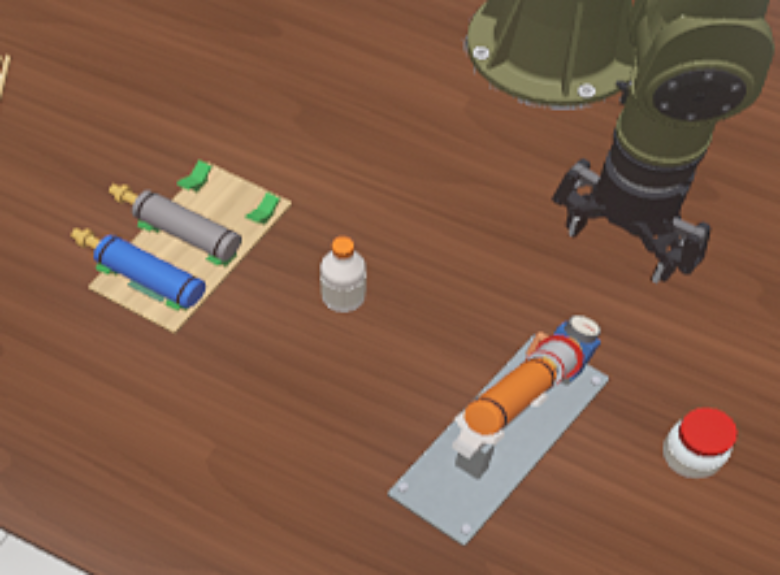

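View pics/w23z.png

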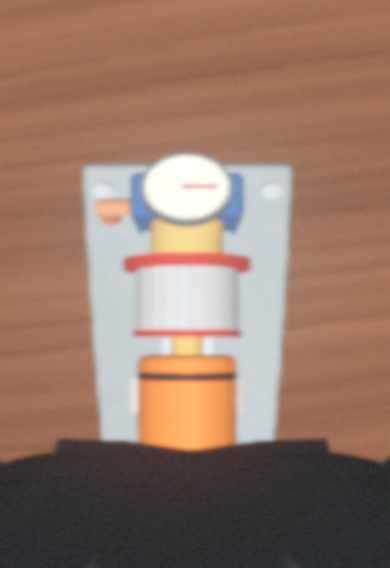

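View pics/t23.png

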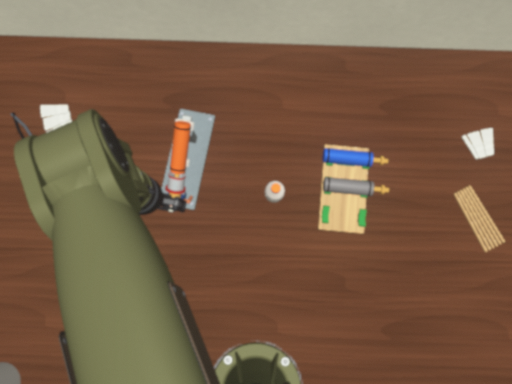

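```bash
python3 -c "
from station import *
print(sign_off())"
```

```text
the job is handed in; nothing more can be done
None
```

I moved the blue cylinder from the cradle to the vacant rack place. I then laid the orange cylinder in the cradle, drew the sleeve fully back so it slid home, and let the sleeve spring forward. I handed the job in at about 30 s.

- **Orange cylinder:** its tail moved about 4.3 px in the scene view against 3.9 px predicted for 15 mm, and stayed there after release. The absolute pixel position reads about 5 px off my prediction in both states, so I relied on the difference.
- **Sleeve:** it is back in its forward position in the wrist view.
- **Rack and bystanders:** the blue cylinder lies level in its place, about 5 mm off the grey one along its axis. The grey cylinder, the glue bottle and the paint jar look undisturbed. The gripper was open and touching nothing.
- **Contact while pulling the blue cylinder uphill:** the fingers met the upper saddle with about 27 N on the wrist sensor, so I lifted from there instead. The nipple was already clear of the mouth.
- **Other forces:** seating the blue cylinder in the rack peaked at about 50 N at the wrist, under the 120 N limit.

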